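# Load the sample rack into the autosampler and clamp it

### The job

Load the autosampler for the next run: stand every blue-capped sample bottle on the bench upright in an empty cell of the blue rack, leaving the white-capped standards in theirs. Then, rather than carrying the rack, tip its leading edge up onto the front lip of the sampler's tray while its rear edge stays on the bench, and push it in over the lip until it lies flat inside the tray. Finally screw the black hold-down knob clockwise (seen from above), regripping turn after turn, until it is tight on the rack; leave everything else on the bench where it is.

Things in the scene. Friction and masses are not known exactly. Their poses are not given: they have to be found in the camera images.
- sampler: The autosampler, fixed: a shallow steel tray open above. Origin on the bench (z = 0), at the middle of the inner face of the tray's front lip; x points into the tray (loading direction), z up. In this frame: lip x -8 to 0 mm, top 15 mm above the bench; tray floor 6 mm above the bench; inside of the tray x 0 to 150, y -119 to +119 mm; side rims 15 mm high, 8 mm thick.
- tray_stop (a point): Middle of the tray's back stop, a steel strip 30 mm high: x = 150 mm in the sampler's frame, at its top edge. Behind it a white pump housing, 130 mm tall, from x = 260 mm on, and a white needle column 240 mm tall at x 300 to 370, y -135 to -185 mm, its parked arm reaching to y = -93 mm.
- rack: Blue sample rack, loose on the bench before the lip: 136 mm (x) by 226 mm (y), about 0.5 kg empty. Origin: centre of its underside, z up; its +x end leads into the tray. Floor 5 mm thick; side walls 16 mm thick, 50 mm high; end walls 4 mm thick, 50 mm; partitions 45 mm. Six open cells, about 62 mm clear: centres at x = -33, +33 and y = -66, 0, +66 mm. A 12 mm round steel bar handle at each end.
- lead_bar (a point): Middle of the handle bar (12 mm round, 70 mm long along the rack's y) at the rack's leading end, 38 mm out from the end wall: 106, 0, 72 mm in the rack's frame.
- trail_bar (a point): Middle of the like handle bar at the rack's trailing end: -106, 0, 72 mm in the rack's frame.
- lead_edge (a point): Middle of the leading bottom edge of the rack: 68, 0, 0 mm in the rack's frame.
- trail_edge (a point): Middle of the trailing bottom edge of the rack: -68, 0, 0 mm in the rack's frame.
- clamp_knob (a joint): Turn of the hold-down knob in rad; it grows clockwise as seen from above, which lowers knob and foot 8 mm per turn. 0: foot fully up. The foot meets the side wall's top of a rack lying flat in the tray at about 19.6 rad and from there the knob goes stiff within a quarter of a rad: when it will turn no farther (about 19.8 after letting go) the rack is tight. Before, it turns with 0.05 N m and stays where left.
- knob_grip (a point): On the axis, at mid-height, of the black knurled round knob (40 mm diameter, 28 mm high, white index line on top). The axis is vertical, at x = 24, y = -107 mm in the sampler's frame; the knob's middle is 145 mm above the bench at joint 0 and goes down with the screw.
- clamp_foot: Round rubber foot (16 mm across) on the knob's screw, 81 mm above the bench at joint 0; it goes up and down but does not turn. Origin: centre of its underside. It hangs under a bracket arm (y -153 to -89 mm, 86 to 100 mm above the bench, 28 mm wide) on a post beside the tray at x = 24, y = -143 mm of the sampler's frame.
- sample1: Amber glass sample bottle with a blue screw cap, standing upright. Body 52 mm diameter up to 52 mm height; cap 40 mm diameter from 58 to 82 mm (top). 80 g. Origin: centre of its underside, z up. One of the bottles to load; some are absent.
- sample2: Amber glass sample bottle with a blue screw cap, standing upright. Body 52 mm diameter up to 52 mm height; cap 40 mm diameter from 58 to 82 mm (top). 80 g. Origin: centre of its underside, z up. One of the bottles to load; some are absent.
- sample3: Amber glass sample bottle with a blue screw cap, standing upright. Body 52 mm diameter up to 52 mm height; cap 40 mm diameter from 58 to 82 mm (top). 80 g. Origin: centre of its underside, z up. One of the bottles to load; some are absent.
- sample4: Amber glass sample bottle with a blue screw cap, standing upright. Body 52 mm diameter up to 52 mm height; cap 40 mm diameter from 58 to 82 mm (top). 80 g. Origin: centre of its underside, z up. One of the bottles to load; some are absent.
- standard1: Amber glass standard bottle with a white screw cap, standing upright. Body 52 mm diameter up to 52 mm height; cap 40 mm diameter from 58 to 82 mm (top). 80 g. Origin: centre of its underside, z up. It already stands in a cell of the rack and stays there; some are absent.
- standard2: Amber glass standard bottle with a white screw cap, standing upright. Body 52 mm diameter up to 52 mm height; cap 40 mm diameter from 58 to 82 mm (top). 80 g. Origin: centre of its underside, z up. It already stands in a cell of the rack and stays there; some are absent.
- standard3: Amber glass standard bottle with a white screw cap, standing upright. Body 52 mm diameter up to 52 mm height; cap 40 mm diameter from 58 to 82 mm (top). 80 g. Origin: centre of its underside, z up. It already stands in a cell of the rack and stays there; some are absent.
- timer: Bystander: white bench timer, 65 x 65 x 22 mm, lying flat. Origin: centre of its underside.
- beaker: Bystander: glass beaker, 70 mm across, 85 mm tall. Origin: centre of its underside.
- vial_box: Bystander: white-lidded carton of vials, 112 x 142 x 50 mm. Origin: centre of its underside.
- column_box: Bystander: flat white box for a column, 55 x 240 x 35 mm. Origin: centre of its underside.
- spanner: Bystander: steel open-ended spanner, 140 mm, lying flat.
- binder: Bystander: blue binder lying flat, 150 x 200 x 30 mm. Origin: centre of its underside.
Not all that is in view belongs to the job. Leave any red look-alike of the sample3 alone. What is shaped like the standard3 but red is not meant.

How it is judged:
By the outcome, as a careful person would: the job done as asked, in the order asked, and still so for the second after the job is handed in, with the robot touching nothing.
Of sample1, sample2, sample3, sample4 only 2 to 3 are there at a start; the rules pass over those that are not, and their reading is None.
Of standard1, standard2, standard3 only 1 to 2 are there at a start; the rules pass over those that are not, and their reading is None.
At some moment in a run one of sample1, sample2, sample3, sample4 may be knocked a few centimetres aside while the robot is not near it.
Once in a run the grip may slacken for a moment while it holds something.
It also fails if it takes over 210 s, if anything falls off the work surface, if the arm or the gripper's body presses on something with over 40 N, if the wrist force passes 120 N, or if a joint passes its speed limit or range.

### The arm

A 7-joint arm with a two-finger parallel gripper is mounted at the origin on the work surface. World frame = base frame: x ahead of the robot, y to its left, z up, the work surface at z = 0. Lengths are in mm, angles in rad, forces in N, time in s.
With the tool pointing down it reaches from about 350 to 900 mm from the base axis. Payload 19.9 kg.
Tool frame: the origin (TCP) lies on the centre line of the jaws, within the pads' length; the fingertips stand 11 mm ahead of it and the grasp point (between the pads) lies 8 mm behind it; z points along the fingers, y is the line along which they close (so a half turn about z gives the same grasp; the last joint's range is limited). The gripper opens to 94 mm and grips with 3 to 60 N. Pads are 16 mm wide; open, the fingers measure 119 mm over their backs; the gripper's body (75 mm by 177 mm) begins 78 mm behind the grasp point.
Start: joints at [1.157, 0.417, -0.01, 1.614, 0.005, 1.111, -0.053], TCP at [227.051, -582.278, 216.425] pointing down, gripper open.
Joint ranges: [-2.81, 2.81], [-0.39, 2.02], [-1.27, 1.25], [0.06, 2.57], [-1.19, 4.33], [0.19, 2], [-2.82, 2.82]. Speed limits (rad/s): [1.89, 1.89, 2.39, 2.39, 3.01, 3.01, 3.01].

### API

Orientations are given as a unit quaternion [x, y, z, w].
In Python, from bench import ctrl, imaging, order gives the robot as it stands.
- The arm moves only by the tool play_rows, never from a script. Its argument "motion" is a list of rows, each an object with "dp": the shift along the tool's x, y, z in m, a list of three; "yaw": the turn about the tool's z in rad; "gripper": the gripper's target within -1 to 1 (fully open at 1, half-way at 0, shut at -1). In form: [{"dp": [tx, ty, tz], "yaw": yaw, "gripper": gripper}, ...]. A call has 1 to 8 rows; each row shifts and turns the commanded pose from where the row before left it, along the tool's axes as they then stand; what a row does not reach is not made up. A row lasts 1/10 s, in which the tool goes at most 50 mm and 8.59 degrees, less where a joint would pass 70% of its speed; a pose out of reach is approached as far as the arm can. A call with a gripper value outside its range is refused whole. The fingers move at their own pace and stop on an object; "grip_force" is the grip in N (left out, the last holds). Time passes only in rows, so rows that do not move let the fingers close. It gives the time, the measured TCP pose, the force, the opening and the grip force at its end, in the units of the state.
- ctrl.state(): the state, without advancing time (a new reading comes with each control period).
- imaging.capture(name): name is "side" or "top"; returns a dict with "frame" (420x560x3 uint8, red, green, blue), "range_z" (420x560 float32, mm along the optical axis (not along the pixel's ray), 0 where there is no reading), "K" (3x3 intrinsics, pixels), "rvec" (rotation vector, rad) and "tvec" (3), from world to camera coordinates, as OpenCV has them. Camera axes: x right, y down, z forward; pixel columns grow to the right and rows downward; lengths in mm; the calibration is good to about 2 mm. A picture is of the moment at which its call begins.
- order.close_job(): hands the job in; it is judged then, once.
The state is a dict: "time_s": time; "joint_positions": joint angles; "dq": joint speeds; "joint_torque": joint torques, N m; "tool_pos": TCP position; "tool_rot": TCP orientation; "force": force on the tool from outside, world axes, zero at the start; "ft_torque": the same for the moment, N m; "width": opening from 0.0 (shut) to 1.0 (fully open); "grasp_force": force on a finger pad.
Only numpy, scipy, OpenCV 4.12 (cv2) and the standard library are available. Lean on these libraries where they do the work, as an engineer would, in place of code of your own. Each camera call takes 0.05 s, during which the arm holds its last target. There are 200 camera calls.

## Working session

There is one attempt and no reset: what is moved stays moved. The work goes in short steps, Python scripts to look and compute and a tool call to move; the robot and the scene stay as the last step left them, time stands still between calls to the robot, and variables do not carry over. Pictures are saved under pics/ and viewed, at most 14 in all, crops included, and the job is handed in when it is done.

Besides the shell and the picture viewer there is one more tool, called after "Emit:" by a JSON object that holds its "fn" and its "kwargs". play_rows: Moves the arm, as the interface text tells. Its arguments: {"type":"object","properties":{"motion":{"type":"array","items":{"type":"object","properties":{"dp":{"type":"array","items":{"type":"number"}},"yaw":{"type":"number"},"gripper":{"type":"number"}}}},"grip_force":{"type":"number"}},"required":["motion"]}

```bash
ls; mkdir -p pics; cat > h.py <<'E'
import numpy as np, cv2
from bench import ctrl, imaging, order
def cap(n, save=None):
    d=imaging.capture(n)
    if save: cv2.imwrite('pics/'+save, d['frame'][:,:,::-1])
    R=cv2.Rodrigues(np.array(d['rvec'],float))[0]; t=np.array(d['tvec'],float).ravel()
    z=d['range_z'].astype(float); h,w=z.shape
    u,v=np.meshgrid(np.arange(w),np.arange(h))
    K=np.array(d['K']); p=np.stack([(u-K[0,2])/K[0,0]*z,(v-K[1,2])/K[1,1]*z,z],-1)
    d['P']=(p-t)@R; d['R']=R; d['t']=t; d['K']=K; d['C']=-R.T@t
    d['hsv']=cv2.cvtColor(d['frame'],cv2.COLOR_RGB2HSV)
    return d
def ray(d,u,v,z):
    r=d['R'].T@np.array([(u-d['K'][0,2])/d['K'][0,0],(v-d['K'][1,2])/d['K'][1,1],1.])
    return d['C']+r*(z-d['C'][2])/r[2]
def st():
    s=ctrl.state(); return s
E
python3 - <<'E'
from h import *
for n in ('top','side'):
    d=cap(n,n+'0.png'); print(n,d['C'],d['K'][0,0],d['R'][2])
s=st(); print(s)
E
```

```text
pics
top [ 462.17561425 -189.87255295 1035.27720505] 383.2626571070228 [ 0.05800088  0.01081776 -0.99825792]
side [403.92991001 534.18506473 861.90758542] 425.76599026706174 [ 0.12158932 -0.67373531 -0.72890106]
{'time_s': 0.1, 'joint_positions': array([ 1.15748897,  0.41790921, -0.01034053,  1.61406061,  0.00470428,
        1.11070428, -0.05302241]), 'dq': array([ 0.00120853,  0.00162338, -0.00010328, -0.00358137,  0.00130302,
        0.00160082, -0.00053863]), 'joint_torque': array([ 5.84544650e-04, -8.52586985e+01,  6.39399290e-01, -4.26698005e+01,
       -4.89380525e-02,  1.64007075e-02,  2.49071070e-05]), 'tool_pos': array([ 226.96343046, -582.00777133,  215.91326297]), 'tool_rot': array([ 9.82767490e-01,  1.84845292e-01, -1.32991439e-04, -5.11683983e-04]), 'force': array([ 0.32375943, -0.28527136, -0.37760901]), 'ft_torque': array([ 0.00010932,  0.02936687, -0.03907149]), 'grasp_force': 0.0, 'width': 0.9978967888594167}
```

View pics/top0.png

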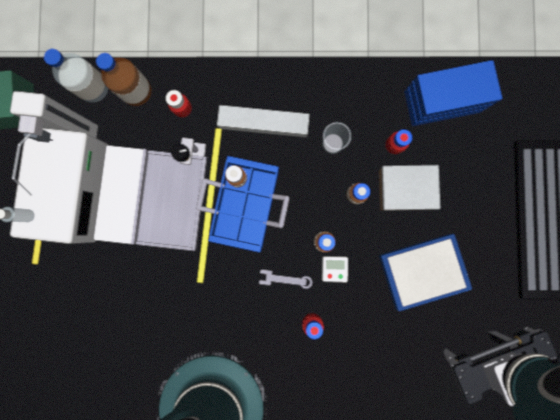

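View pics/side0.png

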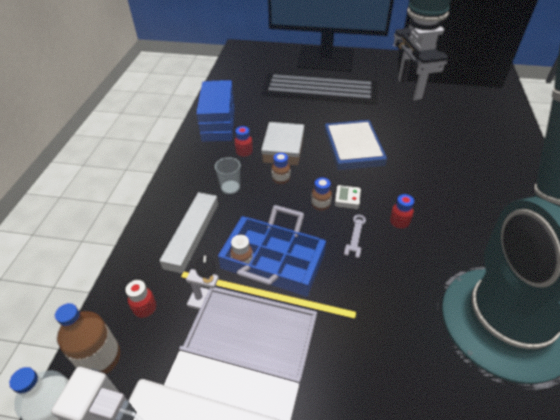

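The top view has two amber blue-capped samples, at (361,191) and (326,241). The rack is near (243,205) with one white-capped standard at (235,175). The tray spans roughly (140–205, 150–248), and the knob is at (182,152). The red-bodied bottles are decoys.

```bash
cat >> h.py <<'E'
def blobs(m,amin=15):
    n,l,s,c=cv2.connectedComponentsWithStats(m.astype(np.uint8))
    return [(c[i],s[i,4],l==i) for i in range(1,n) if s[i,4]>=amin]
E
python3 - <<'E'
from h import *
np.set_printoptions(precision=1,suppress=True)
d=cap('top'); P=d['P']; H=d['hsv']; Z=P[...,2]
blue=(H[...,0]>100)&(H[...,0]<130)&(H[...,1]>120)&(H[...,2]>60)
print('bench z',np.median(Z[300:320,330:360]))
for c,a,m in blobs(blue,20):
    print('blue',c,a,np.median(P[m],0), ray(d,*c,82))
rm=blue&(Z>40)&(Z<60)&(P[...,1]>-300)
for c,a,m in blobs(rm,20): print('rack top',c,a,P[m].min(0),P[m].max(0))
pts=P[blue&(Z>30)&(Z<65)][:,:2]; pts=pts[(pts[:,1]>-330)&(pts[:,1]<100)&(pts[:,0]>250)&(pts[:,0]<650)]
print(len(pts),cv2.minAreaRect(pts.astype(np.float32)))
# zoom
f=d['frame'][:,:,::-1][90:290,80:320]
cv2.imwrite('pics/z0.png',cv2.resize(f,None,fx=3.2,fy=3,interpolation=cv2.INTER_CUBIC))
# height classes in tray area
for z0 in range(0,150,5):
    m=(Z>z0-2.5)&(Z<z0+2.5); m[:, :100]=0; m[:130]=0; m[260:]=0; m[:,215:]=0
    if m.sum()>20: print(z0,m.sum())
E
```

```text
bench z 0.1374752650586618
blue [52.9 57.7] 266 [857.2 337.4 189.9] [906.1 404.9  82. ]
blue [104.7  61.8] 265 [847.8 218.5 190. ] [895.3 271.   82. ]
blue [453.5  91.9] 4395 [ 808.9 -608.9  108.1] [ 816.4 -616.4   82. ]
blue [403.4 137.2] 194 [ 701.4 -489.9   81.1] [ 700.4 -488.7   82. ]
blue [244.1 206. ] 4474 [528.5 -87.2   6.7] [526.  -89.9  82. ]
blue [361.6 190.9] 173 [ 566.3 -383.4   81. ] [ 564.9 -382.8   82. ]
blue [326.6 242. ] 142 [ 437.4 -293.7   82. ] [ 437.4 -295.1   82. ]
blue [424.1 272.3] 1090 [ 358.8 -546.4   29.3] [ 364.1 -534.3   82. ]
blue [314.  330.6] 178 [ 220.6 -263.6   81.7] [ 221.4 -263.6   82. ]
rack top [243.2 203.6] 1249 [ 412.9 -173.5   40.1] [658.5   3.4  56.7]
1351 ((517.0916137695312, -174.5373077392578), (321.20220947265625, 225.8949432373047), 78.44869232177734)
0 3762
5 3931
10 1519
15 521
20 644
25 2819
30 471
35 70
40 42
45 34
50 91
55 29
60 27
65 26
70 33
75 95
80 60
95 31
100 116
```

View pics/z0.png

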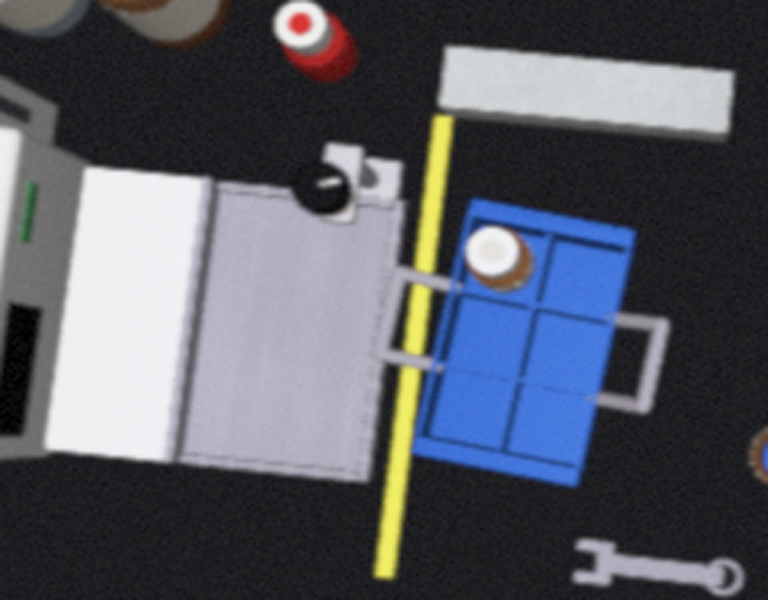

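```bash
python3 - <<'E'
from h import *
np.set_printoptions(precision=1,suppress=True)
def line(p): # total LS w/ trimming
    for _ in range(3):
        vx,vy,x0,y0=cv2.fitLine(p.astype(np.float32),cv2.DIST_HUBER,0,.01,.01).ravel()
        r=(p[:,0]-x0)*vy-(p[:,1]-y0)*vx; p=p[abs(r)<4]
    return np.array([vx,vy]),np.array([x0,y0]),len(p)
d=cap('top'); P=d['P']; H=d['hsv']; Z=P[...,2]
blue=(H[...,0]>100)&(H[...,0]<130)&(H[...,1]>120)&(H[...,2]>60)
m=[b for b in blobs(blue) if abs(b[0][0]-244)<5 and abs(b[0][1]-206)<5][0][2]
top=m&(Z>42)&(Z<58)
v,u=np.nonzero(top); q=np.array([ray(d,a,b,50)[:2] for a,b in zip(u,v)])
print('rack top rect',cv2.minAreaRect(q.astype(np.float32)), cv2.minAreaRect(P[top][:,:2].astype(np.float32)))
q=q.astype(np.float32); print(cv2.boxPoints(cv2.minAreaRect(q)))
# bars
bm=(Z>64)&(Z<86)&(P[...,1]>-260)&(P[...,1]<80)&(P[...,0]>440)&(P[...,0]<600)&(H[...,1]<80)
for c,a,mm in blobs(bm,10):
    print('bar',c,a,cv2.minAreaRect(P[mm][:,:2].astype(np.float32)),np.median(Z[mm]))
# knob
km=(H[...,2]<60)&(Z>140)&(Z<175)
for c,a,mm in blobs(km,20): print('knob',c,a,P[mm].mean(0),P[mm].min(0),P[mm].max(0),ray(d,*c,159))
# tray
gray=(H[...,1]<70)&(H[...,2]>90)
g=gray&(Z>3)&(Z<20)&(P[...,1]>-10)&(P[...,1]<200)&(P[...,0]>350)&(P[...,0]<680)
for c,a,mm in blobs(g,200):
    print('tray',c,a,cv2.minAreaRect(P[mm][:,:2].astype(np.float32)),cv2.boxPoints(cv2.minAreaRect(P[mm][:,:2].astype(np.float32))))
st_=gray&(Z>24)&(Z<36)&(P[...,1]>100)&(P[...,1]<320)&(P[...,0]>300)&(P[...,0]<700)
for c,a,mm in blobs(st_,200): print('stop',c,a,cv2.boxPoints(cv2.minAreaRect(P[mm][:,:2].astype(np.float32))))
# lip outer edge per row; last gray pixel, at z=0..15
e=[];s0=[]
for r in range(165,240):
    cols=np.nonzero(g[r])[0]
    if len(cols): e.append(ray(d,cols.max()+.5,r,5)[:2]); 
    cs=np.nonzero(st_[r])[0]
    if len(cs): s0.append(ray(d,cs.max()+.5,r,30)[:2])
for nm,x in(('lip',e),('stopfront',s0)):
    v,p,n=line(np.array(x)); print(nm,v,p,n,np.degrees(np.arctan2(v[1],v[0])))
yl=(H[...,0]>20)&(H[...,0]<35)&(H[...,1]>120)&(H[...,2]>100)
v,u=np.nonzero(yl); x=np.array([ray(d,a,b,0)[:2] for a,b in zip(u,v)]); v,p,n=line(x);print('tape',p,np.degrees(np.arctan2(v[1],v[0])))
E
```

```text
rack top rect ((535.3820190429688, -84.69857025146484), (137.30352783203125, 225.4969482421875), 78.14523315429688) ((535.6427001953125, -84.33069610595703), (137.76467895507812, 226.07130432128906), 78.04936218261719)
[[ 410.9 -128.7]
 [ 631.6 -175. ]
 [ 659.8  -40.7]
 [ 439.1    5.7]]
bar [237.5 179.9] 13 ((592.7385864257812, -73.41505432128906), (4.138147354125977, 19.80035400390625), 24.969505310058594) 82.62528893119136
bar [203.  194.2] 204 ((555.3521728515625, 10.768930435180664), (28.174903869628906, 81.22667694091797), 77.46376037597656) 75.79652579086107
bar [282.6 211.4] 195 ((514.4520874023438, -182.49241638183594), (25.30756378173828, 81.15493774414062), 79.79289245605469) 76.07094081970045
knob [ 66.4 117.1] 37 [728.4 320.7 157.2] [724.  318.4 140.7] [733.4 322.7 174.3] [727.9 319.7 159. ]
knob [179.3 152.3] 207 [646.   54.6 154.9] [628.3  34.6 142.4] [668.4  74.1 159.9] [645.2  53.5 159. ]
knob [187.2 404.8] 208 [ 76.4  25.  159.4] [ 46.1 -25.  140.3] [ 95.4  84.5 175. ] [ 76.2  25.1 159. ]
knob [222.4 410.3] 157 [ 63.6 -53.3 155.5] [ 38.  -75.3 140.3] [ 79.8 -27.1 174.7] [ 65.1 -53.8 159. ]
tray [170.8 200.8] 5235 ((552.9853515625, 112.9256362915039), (160.945556640625, 269.3244323730469), 84.11882019042969) [[410.8  46.7]
 [678.7  19.1]
 [695.2 179.2]
 [427.3 206.8]]
stop [119.4 194.9] 2583 [[423.6 204.2]
 [683.7 175.7]
 [696.2 289.8]
 [436.2 318.4]]
lip [ 1.  -0.1] [514.  39.] 39 -3.919165
stopfront [ 1.  -0.1] [539.4 191.4] 75 -6.04103
tape [532.1  16.3] -7.1372786
```

The rack centre is about (535.4, -84.7), with its x axis at 78°. The sampler origin is about (536, 41), with its x axis at 84°. Next I turn the tool to the rack's yaw and go over sample B.

Emit:
{"fn": "play_rows", "kwargs": {"motion": [{"dp": [0,0,0],"yaw": 0.145,"gripper": 1},{"dp": [0,0,0],"yaw": 0.145,"gripper": 1},{"dp": [0,0,0],"yaw": 0.145,"gripper": 1},{"dp": [0,0,0],"yaw": 0.144,"gripper": 1},{"dp": [0.012,-0.027,0.005],"yaw": 0,"gripper": 1},{"dp": [0.012,-0.027,0.005],"yaw": 0,"gripper": 1},{"dp": [0.012,-0.027,0.005],"yaw": 0,"gripper": 1},{"dp": [0.012,-0.027,0.005],"yaw": 0,"gripper": 1}], "grip_force": 15}}

```text
time_s: 1.0
tool_pos: [296.8, -485.4, 196.1]
tool_rot: [0.995, -0.103, -0.0, -0.0]
force: [-0.1, -0.2, 0.9]
width: 0.998
grasp_force: 0.0
```

```bash
cat >> h.py <<'E'
from scipy.spatial.transform import Rotation as Ro
def phi():
    s=st(); x=Ro.from_quat(s['tool_rot']).apply([1,0,0]); return np.arctan2(x[1],x[0]),s
def go(x,y,z,ph=None):
    """dp (mm, tool axes) to reach world x,y,z; if ph(deg) given, yaw needed (done first)"""
    p,s=phi(); w=np.array([x,y,z])-s['tool_pos']; yaw=0
    if ph is not None: yaw=p-np.radians(ph); yaw=(yaw+np.pi/2)%np.pi-np.pi/2; p=p-yaw
    c,sn=np.cos(p),np.sin(p)
    print('t',round(s['time_s'],1),'pos',s['tool_pos'].round(1),'phi',round(np.degrees(phi()[0]),1),'w',round(s['width']*94,1),'F',s['force'].round(1),'grip',round(float(s['grasp_force']),1),'j7',s['joint_positions'][6].round(2))
    print('yaw',round(yaw,3),'dp',np.round([w[0]*c+w[1]*sn,w[0]*sn-w[1]*c,-w[2]],1))
def amber_caps(d):
    H=d['hsv'];P=d['P'];Z=P[...,2]
    m=(H[...,0]>100)&(H[...,0]<130)&(H[...,1]>120)&(H[...,2]>60)&(Z>72)&(Z<100)
    return [(c.round(1),a,P[mm].mean(0).round(1),ray(d,*c,np.median(Z[mm])).round(1)) for c,a,mm in blobs(m,40)]
E
python3 -c "
from h import *
go(437.4,-294.4,150,-11.85)
for b in amber_caps(cap('top')): print(*b)"
```

```text
t 1.0 pos [ 296.8 -485.4  196.1] phi -11.9 w 93.8 F [-0.1 -0.2  0.9] grip 0.0 j7 -0.79
yaw -0.0 dp [  98.4 -215.8   46.1]
[441.  103.9] 329 [ 783.9 -582.3   86.7] [ 783.8 -582.3   86.8]
[403.3 137.7] 150 [ 699.4 -488.6   81.3] [ 699.4 -488.5   81.5]
[361.4 191.4] 136 [ 563.7 -382.2   81.6] [ 563.6 -382.1   81.8]
[326.6 242. ] 126 [ 437.5 -295.    82. ] [ 437.5 -295.    82. ]
[314.1 329.5] 143 [ 224.  -264.    81.7] [ 224.  -264.    81.9]
```

Emit:
{"fn": "play_rows", "kwargs": {"motion": [{"dp": [0.0141,-0.0309,0.0066],"yaw": 0,"gripper": 1},{"dp": [0.0141,-0.0309,0.0066],"yaw": 0,"gripper": 1},{"dp": [0.0141,-0.0309,0.0066],"yaw": 0,"gripper": 1},{"dp": [0.0141,-0.0309,0.0066],"yaw": 0,"gripper": 1},{"dp": [0.0141,-0.0309,0.0066],"yaw": 0,"gripper": 1},{"dp": [0.0141,-0.0309,0.0066],"yaw": 0,"gripper": 1},{"dp": [0.0141,-0.0309,0.0066],"yaw": 0,"gripper": 1},{"dp": [0,0,0],"yaw": 0,"gripper": 1}]}}

```text
time_s: 1.85
tool_pos: [439.6, -291.1, 149.5]
tool_rot: [0.995, -0.101, -0.0, -0.001]
force: [0.1, -0.8, -0.8]
width: 1.002
grasp_force: 0.0
```

```bash
python3 -c "
from h import *
go(437.5,-295,66,-11.85)
for b in amber_caps(cap('side')): print(*b)"
```

```text
t 1.9 pos [ 439.6 -291.1  149.5] phi -11.5 w 94.2 F [ 0.1 -0.8 -0.8] grip 0.0 j7 -1.26
yaw 0.005 dp [-1.3  4.2 83.5]
[219.5 115. ] 201 [ 786.7 -548.2   85.7] [ 786.9 -547.4   85.4]
[241.9 132. ] 76 [ 699.5 -480.2   79.1] [ 699.3 -479.4   79.6]
[280.1 159. ] 87 [ 564.4 -373.7   79.1] [ 564.3 -373.    79.7]
[321.9 185.4] 96 [ 437.4 -284.3   79.6] [ 437.4 -283.5   80.3]
[404.5 201.8] 133 [ 224.7 -255.9   80. ] [ 224.8 -255.3   80.6]
```

Emit:
{"fn": "play_rows", "kwargs": {"motion": [{"dp": [-0.001,0.002,0.027],"yaw": 0,"gripper": 1},{"dp": [0,0,0.028],"yaw": 0,"gripper": 1},{"dp": [0,0,0.028],"yaw": 0,"gripper": 1},{"dp": [0,0,0],"yaw": 0,"gripper": -1},{"dp": [0,0,0],"yaw": 0,"gripper": -1},{"dp": [0,0,0],"yaw": 0,"gripper": -1},{"dp": [0,0,0],"yaw": 0,"gripper": -1},{"dp": [0,0,0],"yaw": 0,"gripper": -1}], "grip_force": 15}}

```text
time_s: 2.7
tool_pos: [436.3, -297.2, 68.2]
tool_rot: [0.995, -0.103, 0.001, 0.0]
force: [-0.3, -0.3, 0.8]
width: 0.612
grasp_force: 0.0
```

Emit:
{"fn": "play_rows", "kwargs": {"motion": [{"dp": [0,0,0],"yaw": 0,"gripper": -1},{"dp": [0,0,-0.02],"yaw": 0,"gripper": -1},{"dp": [0,0,-0.04],"yaw": 0,"gripper": -1},{"dp": [0,0,-0.03],"yaw": 0,"gripper": -1},{"dp": [0,0,0],"yaw": 0,"gripper": -1}]}}

```text
time_s: 3.2
tool_pos: [437.6, -297.9, 161.2]
tool_rot: [0.995, -0.103, 0.003, 0.001]
force: [0.4, 0.6, 0.3]
width: 0.185
grasp_force: 0.0
```

```bash
python3 -c "
from h import *
go(528.6,-117,150,-11.85)
d=cap('top','b1.png')
H=d['hsv'];Z=d['P'][...,2]
m=(H[...,1]<60)&(H[...,2]>150)&(Z>78)&(Z<95)
for c,a,mm in blobs(m,40): print('white',c,a,d['P'][mm].mean(0),ray(d,*c,87))
"
```

```text
t 3.2 pos [ 437.6 -297.9  161.2] phi -11.9 w 17.4 F [0.4 0.6 0.3] grip 0.0 j7 -1.26
yaw -0.0 dp [  51.9 -195.7   11.2]
white [174.17605634  97.8028169 ] 142 [801.11996551  90.52839807  82.39852053] [799.47777239  89.17080924  87.        ]
white [233.7761194  173.37810945] 201 [607.19572497 -63.91385769  87.71316059] [607.30185972 -63.81782112  87.        ]
white [361.59574468 190.70212766] 47 [ 565.15518718 -382.56399103   82.7440389 ] [ 564.69357377 -381.70412038   87.        ]
```

Emit:
{"fn": "play_rows", "kwargs": {"motion": [{"dp": [0,0,0],"yaw": 0,"gripper": 0.6},{"dp": [0,0,0],"yaw": 0,"gripper": 0.6},{"dp": [0,0,0],"yaw": 0,"gripper": 0.6},{"dp": [0,0,0],"yaw": 0,"gripper": 0.6},{"dp": [0,0,0],"yaw": 0,"gripper": 0.6},{"dp": [0,0,0],"yaw": 0,"gripper": 0.6},{"dp": [0,0,0],"yaw": 0,"gripper": 0.6},{"dp": [0,0,0],"yaw": 0,"gripper": 0.6}]}}

```text
time_s: 4.05
tool_pos: [435.9, -296.8, 157.2]
tool_rot: [0.995, -0.103, -0.0, -0.0]
force: [0.1, 0.6, -0.8]
width: 0.781
grasp_force: 0.0
```

```bash
python3 -c "
from h import *
for n in('top','side'):
  for b in amber_caps(cap(n,n+'1.png')): print(n,*b)
go(437.5,-295,66,-11.85)
"
```

```text
top [439.8 103.7] 333 [ 784.4 -579.3   86.7] [ 784.2 -579.1   87.4]
top [403.2 137.8] 152 [ 699.1 -488.3   81.6] [ 699.  -488.2   82. ]
top [361.5 191.2] 134 [ 563.9 -382.5   82.2] [ 563.9 -382.5   82.3]
side [217.9 118.2] 175 [ 787.6 -531.4   84.8] [ 788.  -532.6   83.9]
side [241.7 132. ] 81 [ 699.9 -479.9   79.3] [ 699.7 -479.1   79.8]
side [280.1 159. ] 88 [ 564.2 -373.4   79.6] [ 563.9 -372.    80.7]
side [321.5 185.2] 106 [ 438.5 -284.9   79.5] [ 438.4 -284.1   80.3]
side [404.5 201.7] 132 [ 224.6 -256.1   80.1] [ 224.8 -255.2   80.9]
t 4.2 pos [ 435.9 -296.9  157.3] phi -11.9 w 75.1 F [0.5 0.3 0.5] grip 0.0 j7 -1.26
yaw -0.0 dp [ 1.1 -2.2 91.3]
```

View pics/side1.png

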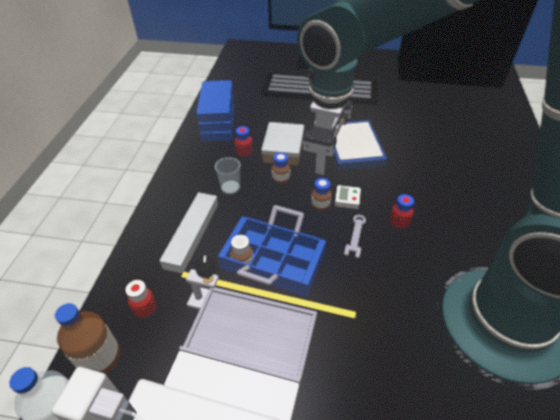

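The side view shows bottle B still upright at (321,190), with the fingers above it. I had lifted before they closed, so I retry with more closing time.

Emit:
{"fn": "play_rows", "kwargs": {"motion": [{"dp": [0.001,-0.001,0.03],"yaw": 0,"gripper": 0.6},{"dp": [0,0,0.03],"yaw": 0,"gripper": 0.6},{"dp": [0,0,0.03],"yaw": 0,"gripper": 0.6},{"dp": [0,0,0],"yaw": 0,"gripper": -1},{"dp": [0,0,0],"yaw": 0,"gripper": -1},{"dp": [0,0,0],"yaw": 0,"gripper": -1},{"dp": [0,0,0],"yaw": 0,"gripper": -1},{"dp": [0,0,0],"yaw": 0,"gripper": -1}], "grip_force": 20}}

```text
time_s: 4.95
tool_pos: [437.6, -296.3, 68.3]
tool_rot: [0.995, -0.103, 0.001, 0.0]
force: [0.5, 0.4, 0.4]
width: 0.425
grasp_force: 20.0
```

Emit:
{"fn": "play_rows", "kwargs": {"motion": [{"dp": [0,0,0],"yaw": 0,"gripper": -1},{"dp": [0,0,0],"yaw": 0,"gripper": -1},{"dp": [0,0,0],"yaw": 0,"gripper": -1}]}}

```text
time_s: 5.25
tool_pos: [437.8, -296.3, 68.1]
tool_rot: [0.995, -0.103, 0.001, 0.0]
force: [-0.5, 1.9, 7.6]
width: 0.422
grasp_force: 20.0
```

Emit:
{"fn": "play_rows", "kwargs": {"motion": [{"dp": [0,0,-0.02],"yaw": 0,"gripper": -1},{"dp": [0,0,-0.035],"yaw": 0,"gripper": -1},{"dp": [0,0,-0.035],"yaw": 0,"gripper": -1}]}}

```text
time_s: 5.55
tool_pos: [436.7, -295.9, 158.3]
tool_rot: [0.995, -0.103, -0.0, -0.0]
force: [-0.4, -0.4, -0.6]
width: 0.422
grasp_force: 20.0
```

Emit:
{"fn": "play_rows", "kwargs": {"motion": [{"dp": [0.0074,-0.0277,0],"yaw": 0,"gripper": -1},{"dp": [0.0074,-0.0277,0],"yaw": 0,"gripper": -1},{"dp": [0.0074,-0.0277,0],"yaw": 0,"gripper": -1},{"dp": [0.0074,-0.0277,0],"yaw": 0,"gripper": -1},{"dp": [0.0074,-0.0277,0],"yaw": 0,"gripper": -1},{"dp": [0.0074,-0.0277,0],"yaw": 0,"gripper": -1},{"dp": [0.0074,-0.0277,0],"yaw": 0,"gripper": -1},{"dp": [0,0,0],"yaw": 0,"gripper": -1}]}}

```text
time_s: 6.35
tool_pos: [529.1, -113.2, 157.5]
tool_rot: [0.995, -0.101, 0.0, -0.001]
force: [0.1, -1.1, 0.0]
width: 0.421
grasp_force: 20.0
```

```bash
python3 -c "
from h import *
go(528.6,-117,73,-11.85)
for b in amber_caps(cap('side')): print(*b)
"
```

```text
t 6.3 pos [ 529.1 -113.2  157.5] phi -11.6 w 39.6 F [ 0.1 -1.1  0. ] grip 20.0 j7 -1.67
yaw 0.004 dp [ 0.3  3.8 84.5]
[220.3 114.9] 189 [ 784.4 -549.7   85.3] [ 785.  -550.4   84.1]
[241.3 132.1] 74 [ 701.2 -479.5   79.2] [ 700.9 -478.4   80. ]
[404.6 201.8] 135 [ 224.4 -255.8   79.9] [ 224.6 -254.8   80.9]
```

Emit:
{"fn": "play_rows", "kwargs": {"motion": [{"dp": [0,0,0],"yaw": 0,"gripper": -1},{"dp": [0,0,0.025],"yaw": 0,"gripper": -1},{"dp": [0,0,0],"yaw": 0,"gripper": -1},{"dp": [0,0,0],"yaw": 0,"gripper": -1}]}}

```text
time_s: 6.8
tool_pos: [527.2, -117.7, 132.4]
tool_rot: [0.995, -0.104, -0.001, 0.0]
force: [-0.4, 0.5, 0.2]
width: 0.427
grasp_force: 20.0
```

```bash
python3 -c "
from h import *
go(528.6,-117,73,-11.85)
d=cap('top','t2.png')
for b in amber_caps(d): print(*b)
for b in amber_caps(cap('side')): print(*b)
"
```

```text
t 6.8 pos [ 527.2 -117.7  132.4] phi -11.9 w 40.1 F [-0.4  0.5  0.2] grip 20.0 j7 -1.68
yaw -0.002 dp [ 1.2 -1.  59.4]
[441.4 104. ] 330 [ 783.8 -583.1   86.9] [ 783.7 -583.3   86.9]
[403.2 137.7] 152 [ 699.2 -488.2   81.5] [ 699.1 -488.1   81.7]
[361.6 191.2] 134 [ 564.  -382.6   82.1] [ 563.9 -382.6   82.4]
[314.2 329.5] 140 [ 223.9 -264.2   81.9] [ 224.  -264.2   82.3]
[220.1 115. ] 189 [ 785.1 -550.1   84.8] [ 785.5 -550.1   84.1]
[241.8 131.9] 80 [ 699.8 -480.7   79.3] [ 699.4 -479.4   80.2]
[404.6 201.8] 134 [ 224.6 -255.7   80.1] [ 224.8 -254.8   81. ]
```

Emit:
{"fn": "play_rows", "kwargs": {"motion": [{"dp": [0.001,-0.001,0.02],"yaw": 0,"gripper": -1},{"dp": [0,0,0.015],"yaw": 0,"gripper": -1},{"dp": [0,0,0.012],"yaw": 0,"gripper": -1},{"dp": [0,0,0.011],"yaw": 0,"gripper": -1},{"dp": [0,0,0],"yaw": 0,"gripper": -1},{"dp": [0,0,0],"yaw": 0,"gripper": -1}]}}

```text
time_s: 7.5
tool_pos: [529.0, -116.3, 74.5]
tool_rot: [0.995, -0.103, 0.0, -0.0]
force: [0.1, -0.1, -0.4]
width: 0.423
grasp_force: 20.0
```

Emit:
{"fn": "play_rows", "kwargs": {"motion": [{"dp": [0,0,0.001],"yaw": 0,"gripper": 0.3},{"dp": [0,0,0],"yaw": 0,"gripper": 0.3},{"dp": [0,0,0],"yaw": 0,"gripper": 0.3},{"dp": [0,0,0],"yaw": 0,"gripper": 0.3},{"dp": [0,0,-0.02],"yaw": 0,"gripper": 0.3},{"dp": [0,0,-0.03],"yaw": 0,"gripper": 0.3},{"dp": [0,0,-0.03],"yaw": 0,"gripper": 0.3},{"dp": [0,0,0],"yaw": 0,"gripper": 0.6}]}}

```text
time_s: 8.3
tool_pos: [530.7, -116.5, 156.9]
tool_rot: [0.995, -0.103, 0.003, 0.0]
force: [-0.3, -0.8, 0.1]
width: 0.698
grasp_force: 0.0
```

```bash
python3 -c "
from h import *
go(564.3,-383,150,-11.85)
for n in('top','side'):
  for b in amber_caps(cap(n,n+'3.png')): print(n,*b)
"
```

```text
t 8.3 pos [ 530.7 -116.5  156.9] phi -11.9 w 65.6 F [-0.3 -0.8  0.1] grip 0.0 j7 -1.67
yaw -0.0 dp [ 87.6 253.9   6.9]
top [440.7 103.8] 336 [ 784.2 -581.4   87.1] [ 784.2 -581.6   86.9]
top [403.2 137.8] 152 [ 699.2 -488.4   81.2] [ 699.1 -488.3   81.6]
top [361.5 191.4] 136 [ 563.7 -382.5   81.4] [ 563.6 -382.4   81.7]
top [314.3 329.7] 139 [ 223.6 -264.3   81.8] [ 223.6 -264.3   82.1]
side [219.7 114.9] 198 [ 786.1 -549.    85.6] [ 786.4 -548.7   85. ]
side [241.3 131.9] 73 [ 701.  -479.9   79.5] [ 700.7 -478.7   80.3]
side [404.5 201.6] 132 [ 224.8 -256.3   80.2] [ 224.9 -255.5   80.8]
side [276.5 231.6] 152 [ 528.4 -105.3   84. ] [ 528.1 -103.9   85.6]
```

View pics/side3.png

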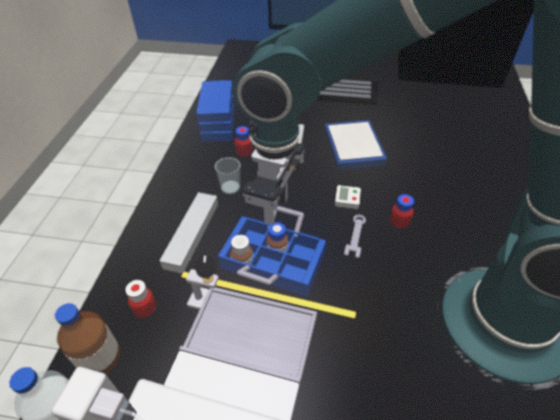

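Sample B stands upright in the rack's trailing-middle cell, at (277,235). Next is sample A.

Emit:
{"fn": "play_rows", "kwargs": {"motion": [{"dp": [0.011,0.0317,0],"yaw": 0,"gripper": 0.6},{"dp": [0.011,0.0317,0],"yaw": 0,"gripper": 0.6},{"dp": [0.011,0.0317,0],"yaw": 0,"gripper": 0.6},{"dp": [0.011,0.0317,0],"yaw": 0,"gripper": 0.6},{"dp": [0.011,0.0317,0],"yaw": 0,"gripper": 0.6},{"dp": [0.011,0.0317,0],"yaw": 0,"gripper": 0.6},{"dp": [0.011,0.0317,0],"yaw": 0,"gripper": 0.6},{"dp": [0.011,0.0317,0],"yaw": 0,"gripper": 0.6}]}}

```text
time_s: 9.2
tool_pos: [562.3, -383.6, 151.6]
tool_rot: [0.995, -0.103, -0.001, -0.0]
force: [0.6, 0.6, 0.1]
width: 0.796
grasp_force: 0.0
```

Emit:
{"fn": "play_rows", "kwargs": {"motion": [{"dp": [0,0,0],"yaw": 0,"gripper": 0.6},{"dp": [0,0,0],"yaw": 0,"gripper": 0.6},{"dp": [0,0,0],"yaw": 0,"gripper": 0.6}]}}

```text
time_s: 9.5
tool_pos: [562.8, -381.3, 152.3]
tool_rot: [0.995, -0.103, -0.001, -0.001]
force: [-0.4, 1.1, -0.3]
width: 0.797
grasp_force: 0.0
```

```bash
python3 -c "
from h import *
go(564.0,-382.5,67,-11.85)
for b in amber_caps(cap('side')): print(*b)
"
```

```text
t 9.5 pos [ 562.8 -381.3  152.3] phi -11.8 w 75.0 F [-0.4  1.1 -0.3] grip 0.0 j7 -1.26
yaw 0.001 dp [ 1.4  0.9 85.3]
[220.3 114.9] 192 [ 784.4 -549.4   85.7] [ 785.  -549.8   84.6]
[241.8 132. ] 80 [ 699.7 -480.    79.3] [ 699.4 -479.1   80. ]
[280.1 159.1] 89 [ 564.2 -373.2   79.4] [ 564.  -372.1   80.4]
[404.4 201.7] 131 [ 224.9 -256.1   79.9] [ 225.1 -255.3   80.7]
[276.3 231.5] 157 [ 528.8 -105.5   84. ] [ 528.5 -104.1   85.5]
```

Emit:
{"fn": "play_rows", "kwargs": {"motion": [{"dp": [0.001,0.001,0.03],"yaw": 0,"gripper": 0.6},{"dp": [0,0,0.03],"yaw": 0,"gripper": 0.6},{"dp": [0,0,0.025],"yaw": 0,"gripper": 0.6},{"dp": [0,0,0],"yaw": 0,"gripper": -1},{"dp": [0,0,0],"yaw": 0,"gripper": -1},{"dp": [0,0,0],"yaw": 0,"gripper": -1},{"dp": [0,0,0],"yaw": 0,"gripper": -1},{"dp": [0,0,0],"yaw": 0,"gripper": -1}], "grip_force": 20}}

```text
time_s: 10.35
tool_pos: [564.0, -383.8, 69.3]
tool_rot: [0.995, -0.103, 0.001, 0.0]
force: [-0.8, 0.3, 3.3]
width: 0.422
grasp_force: 20.0
```

Emit:
{"fn": "play_rows", "kwargs": {"motion": [{"dp": [0,0,0],"yaw": 0,"gripper": -1},{"dp": [0,0,0],"yaw": 0,"gripper": -1},{"dp": [0,0,0],"yaw": 0,"gripper": -1},{"dp": [0,0,-0.02],"yaw": 0,"gripper": -1},{"dp": [0,0,-0.035],"yaw": 0,"gripper": -1},{"dp": [0,0,-0.035],"yaw": 0,"gripper": -1}]}}

```text
time_s: 10.95
tool_pos: [563.2, -383.5, 159.1]
tool_rot: [0.995, -0.103, -0.0, -0.0]
force: [0.2, 0.0, 0.0]
width: 0.424
grasp_force: 20.0
```

```bash
python3 -c "
from h import *
go(477.6,-38.9,158,-11.85)
"
```

```text
t 10.9 pos [ 563.2 -383.5  159.1] phi -11.9 w 39.9 F [0.2 0.  0. ] grip 20.0 j7 -1.25
yaw -0.001 dp [-154.5 -319.7    1.1]
```

Emit:
{"fn": "play_rows", "kwargs": {"motion": [{"dp": [-0.0129,-0.0266,-0.01],"yaw": 0,"gripper": -1},{"dp": [-0.0129,-0.0266,-0.01],"yaw": 0,"gripper": -1},{"dp": [-0.0129,-0.0266,-0.01],"yaw": 0,"gripper": -1},{"dp": [-0.0129,-0.0266,0],"yaw": 0,"gripper": -1},{"dp": [-0.0129,-0.0266,0],"yaw": 0,"gripper": -1},{"dp": [-0.0129,-0.0266,0],"yaw": 0,"gripper": -1},{"dp": [-0.0129,-0.0266,0],"yaw": 0,"gripper": -1},{"dp": [-0.0129,-0.0266,0],"yaw": 0,"gripper": -1}]}}

```text
time_s: 11.75
tool_pos: [506.0, -153.1, 188.5]
tool_rot: [0.995, -0.103, 0.0, 0.0]
force: [0.5, 0.9, -1.1]
width: 0.416
grasp_force: 20.0
```

Emit:
{"fn": "play_rows", "kwargs": {"motion": [{"dp": [-0.0129,-0.0266,0],"yaw": 0,"gripper": -1},{"dp": [-0.0129,-0.0266,0],"yaw": 0,"gripper": -1},{"dp": [-0.0129,-0.0266,0],"yaw": 0,"gripper": -1},{"dp": [-0.0129,-0.0266,0],"yaw": 0,"gripper": -1},{"dp": [0,0,0],"yaw": 0,"gripper": -1},{"dp": [0,0,0],"yaw": 0,"gripper": -1},{"dp": [0,0,0.04],"yaw": 0,"gripper": -1},{"dp": [0,0,0],"yaw": 0,"gripper": -1}]}}

```text
time_s: 12.55
tool_pos: [475.8, -40.4, 145.3]
tool_rot: [0.995, -0.104, -0.003, 0.0]
force: [-0.8, -0.5, -0.9]
width: 0.419
grasp_force: 20.0
```

```bash
python3 -c "
from h import *
go(477.6,-38.9,74,-11.85)
"
```

```text
t 12.6 pos [475.8 -40.4 145.3] phi -11.9 w 39.4 F [-0.8 -0.5 -0.9] grip 20.0 j7 -1.82
yaw -0.002 dp [ 1.5 -1.9 71.3]
```

Emit:
{"fn": "play_rows", "kwargs": {"motion": [{"dp": [0.0015,-0.0015,0.02],"yaw": 0,"gripper": -1},{"dp": [0,0,0.015],"yaw": 0,"gripper": -1},{"dp": [0,0,0.015],"yaw": 0,"gripper": -1},{"dp": [0,0,0.013],"yaw": 0,"gripper": -1},{"dp": [0,0,0.01],"yaw": 0,"gripper": -1},{"dp": [0,0,0],"yaw": 0,"gripper": -1},{"dp": [0,0,0],"yaw": 0,"gripper": -1}]}}

```text
time_s: 13.25
tool_pos: [479.8, -38.4, 75.6]
tool_rot: [0.995, -0.103, -0.0, 0.0]
force: [-0.1, -0.1, -0.2]
width: 0.424
grasp_force: 20.0
```

Emit:
{"fn": "play_rows", "kwargs": {"motion": [{"dp": [0,0,0.001],"yaw": 0,"gripper": 0.3},{"dp": [0,0,0],"yaw": 0,"gripper": 0.3},{"dp": [0,0,0],"yaw": 0,"gripper": 0.3},{"dp": [0,0,0],"yaw": 0,"gripper": 0.3},{"dp": [0,0,-0.02],"yaw": 0,"gripper": 0.3},{"dp": [0,0,-0.03],"yaw": 0,"gripper": 0.3},{"dp": [0,0,-0.03],"yaw": 0,"gripper": 0.3},{"dp": [0,0,-0.02],"yaw": 0,"gripper": 0}]}}

```text
time_s: 14.05
tool_pos: [480.0, -38.3, 176.3]
tool_rot: [0.995, -0.103, 0.001, -0.0]
force: [0.7, 0.2, -0.3]
width: 0.597
grasp_force: 0.0
```

```bash
cat >> h.py <<'E'
def rack(d,ztop=50,tol=9):
    P=d['P'];H=d['hsv'];Z=P[...,2]
    b=(H[...,0]>100)&(H[...,0]<130)&(H[...,1]>120)&(H[...,2]>60)&(P[...,1]>-260)&(P[...,0]>380)&(P[...,0]<700)&(P[...,1]<230)
    m=b&(abs(Z-ztop)<tol)
    bs=[x for x in blobs(m,30)]
    mm=np.any([x[2] for x in bs],0)
    v,u=np.nonzero(mm); q=np.array([ray(d,a,c,ztop)[:2] for a,c in zip(u,v)],np.float32)
    return cv2.minAreaRect(q)
E
python3 -c "
from h import *
d=cap('top','top4.png')
print(rack(d)); 
for b in amber_caps(d): print(*b)
for b in amber_caps(cap('side','side4.png')): print(*b)
# sampler edges
P=d['P'];Z=P[...,2];H=d['hsv'];gray=(H[...,1]<70)&(H[...,2]>90)
f=lambda x:(lambda a:(a[2:],np.degrees(np.arctan2(a[1],a[0]))))(cv2.fitLine(np.array(x,np.float32),cv2.DIST_HUBER,0,.01,.01).ravel())
near=[];far=[]
for c in range(145,195,1):
  col=np.nonzero(gray[:,c]&(Z[:,c]>3)&(Z[:,c]<22)&(P[:,c,0]<700)&(P[:,c,0]>380))[0]
  if len(col): near.append(ray(d,c,col.max()+.5,15)[:2])
print('near rim outer',f(near), near[5],near[-5])
lip=[]
for r in range(165,236):
  cs=np.nonzero(gray[r]&(Z[r]>2)&(Z[r]<22)&(P[r,:,1]>5))[0]
  cs=cs[cs<208]
  if len(cs): lip.append((r,cs.max(),*ray(d,cs.max()+.5,r,8)[:2].round(1)))
print(lip[::6])
E=1
"
```

```text
((535.289306640625, -85.25436401367188), (136.47415161132812, 225.44947814941406), 78.14476013183594)
[439.9 103.4] 356 [ 785.  -579.3   87.3] [ 785.  -579.4   87.2]
[403.2 137.7] 151 [ 699.1 -488.3   81.7] [ 699.1 -488.2   81.8]
[254.3 204.6] 128 [ 529.2 -115.6   87.4] [ 529.2 -115.6   87.4]
[314.3 329.6] 139 [ 223.7 -264.4   81.8] [ 223.7 -264.4   82. ]
[219.3 115. ] 205 [ 787.4 -548.4   85.5] [ 787.7 -548.1   84.9]
[241.9 132. ] 79 [ 699.4 -480.    79.5] [ 699.2 -479.3   80. ]
[404.5 201.8] 133 [ 224.8 -255.9   80.1] [ 224.9 -255.    80.8]
[274.6 234.2] 88 [531.5 -97.3  83.2] [531.2 -95.8  85.1]
[291.6 259.8] 177 [480.8 -29.3  84.2] [480.6 -28.1  85.7]
near rim outer (array([593.84827, 113.17429], dtype=float32), np.float32(89.31922)) [601.27051019 171.12648878] [596.11156227  63.20850695]
[(165, np.int64(205), np.float64(642.1), np.float64(23.6)), (171, np.int64(205), np.float64(625.7), np.float64(23.4)), (177, np.int64(204), np.float64(609.4), np.float64(25.8)), (183, np.int64(160), np.float64(592.8), np.float64(144.9)), (189, np.int64(118), np.float64(576.2), np.float64(258.5)), (195, np.int64(111), np.float64(559.8), np.float64(277.1)), (201, np.int64(106), np.float64(543.5), np.float64(290.2)), (208, np.int64(116), np.float64(524.7), np.float64(262.5)), (215, np.int64(115), np.float64(505.7), np.float64(264.7)), (221, np.int64(96), np.float64(489.4), np.float64(315.6)), (227, np.int64(107), np.float64(473.4), np.float64(285.4)), (233, np.int64(101), np.float64(457.2), np.float64(301.1))]
```

View pics/side4.png

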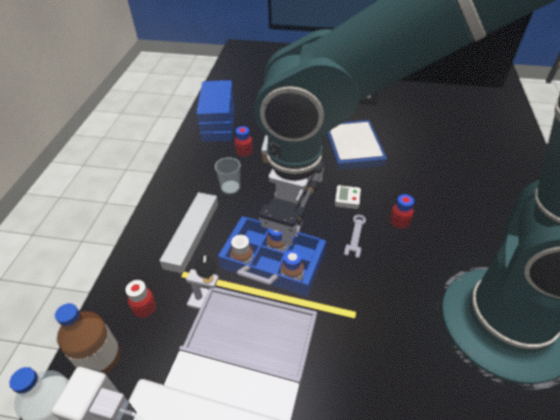

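Both samples are upright in the rack, at (275,238) and (291,263), and the standard is untouched. Next I grip the lead bar.

```bash
python3 -c "
from h import *
d=cap('top')
for p in [(195,250),(206.3,155.7)]: print(ray(d,*p,15).round(1))
go(557.1,18.7,130,-11.85)
"
```

```text
[413.1  46.7  15. ]
[666.1  20.4  15. ]
t 14.2 pos [480.1 -38.4 175.3] phi -11.9 w 47.7 F [ 0.4 -0.7  0.2] grip 0.0 j7 -1.82
yaw -0.001 dp [ 63.6 -71.7  45.3]
```

Emit:
{"fn": "play_rows", "kwargs": {"motion": [{"dp": [0.0212,-0.0239,0],"yaw": 0,"gripper": -0.36},{"dp": [0.0212,-0.0239,0],"yaw": 0,"gripper": -0.36},{"dp": [0.0212,-0.0239,0],"yaw": 0,"gripper": -0.36},{"dp": [0,0,0.035],"yaw": 0,"gripper": -0.36},{"dp": [0,0,0.035],"yaw": 0,"gripper": -0.36},{"dp": [0,0,0],"yaw": 0,"gripper": -0.36},{"dp": [0,0,0],"yaw": 0,"gripper": -0.36}]}}

```text
time_s: 14.9
tool_pos: [556.1, 18.8, 104.1]
tool_rot: [0.995, -0.103, -0.001, 0.0]
force: [0.5, -0.2, 0.5]
width: 0.322
grasp_force: 0.0
```

```bash
python3 -c "
from h import *
go(557.1,18.7,64,-11.85)
cap('side','side5.png')
import cv2
f=cv2.imread('pics/side5.png')[190:320,160:350]; cv2.imwrite('pics/side5z.png',cv2.resize(f,None,fx=4,fy=4,interpolation=cv2.INTER_CUBIC))
"
```

```text
t 14.9 pos [556.1  18.8 104.1] phi -11.9 w 30.3 F [ 0.5 -0.2  0.5] grip 0.0 j7 -1.98
yaw -0.0 dp [ 1.  -0.1 40.1]
```

View pics/side5z.png

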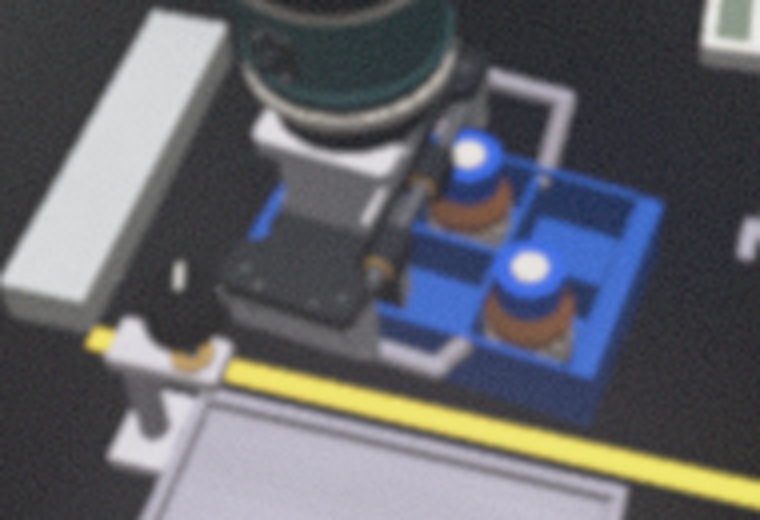

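Fingers straddle the bar ahead of the end wall. I descend and grip.

Emit:
{"fn": "play_rows", "kwargs": {"motion": [{"dp": [0.001,0,0.02],"yaw": 0,"gripper": -0.36},{"dp": [0,0,0.02],"yaw": 0,"gripper": -0.36},{"dp": [0,0,0],"yaw": 0,"gripper": -0.36},{"dp": [0,0,0],"yaw": 0,"gripper": -1},{"dp": [0,0,0],"yaw": 0,"gripper": -1},{"dp": [0,0,0],"yaw": 0,"gripper": -1},{"dp": [0,0,0],"yaw": 0,"gripper": -1},{"dp": [0,0,0],"yaw": 0,"gripper": -1}], "grip_force": 20}}

```text
time_s: 15.75
tool_pos: [558.4, 18.8, 65.6]
tool_rot: [0.995, -0.103, 0.001, -0.0]
force: [-0.7, 0.2, 10.0]
width: 0.12
grasp_force: 20.0
```

Emit:
{"fn": "play_rows", "kwargs": {"motion": [{"dp": [0,0,-0.005],"yaw": 0,"gripper": -1},{"dp": [0,0,-0.006],"yaw": 0,"gripper": -1},{"dp": [0,0,-0.006],"yaw": 0,"gripper": -1},{"dp": [0,0,-0.006],"yaw": 0,"gripper": -1},{"dp": [0,0,-0.006],"yaw": 0,"gripper": -1},{"dp": [0,0,0],"yaw": 0,"gripper": -1}]}}

```text
time_s: 16.35
tool_pos: [558.0, 18.9, 94.2]
tool_rot: [0.995, -0.103, 0.001, -0.0]
force: [0.2, 2.5, -3.2]
width: 0.12
grasp_force: 20.0
```

Emit:
{"fn": "play_rows", "kwargs": {"motion": [{"dp": [-0.003,0,0],"yaw": -0.013,"gripper": -1},{"dp": [-0.003,0,0],"yaw": -0.013,"gripper": -1},{"dp": [-0.003,0,0],"yaw": -0.013,"gripper": -1},{"dp": [-0.003,0,0],"yaw": -0.013,"gripper": -1},{"dp": [-0.003,0,0],"yaw": -0.013,"gripper": -1},{"dp": [-0.003,0,0],"yaw": -0.013,"gripper": -1},{"dp": [-0.003,0,0],"yaw": -0.013,"gripper": -1},{"dp": [-0.003,0,0],"yaw": -0.011,"gripper": -1}]}}

```text
time_s: 17.15
tool_pos: [533.6, 22.4, 93.2]
tool_rot: [0.999, -0.052, -0.0, 0.0]
force: [1.6, -0.3, -2.9]
width: 0.122
grasp_force: 20.1
```

```bash
cat >> h.py <<'E'
O=np.array([538.5,41.2]); A=np.radians(84.0); SX=np.array([np.cos(A),np.sin(A)]); SY=np.array([-SX[1],SX[0]])
def samp(p): p=np.asarray(p)[:2]-O; return np.array([p@SX,p@SY]).round(1)
def report(save=None):
    go(0,0,0); print('tcp in sampler',samp(st()['tool_pos']))
    d=cap('side',save); P=d['P'];H=d['hsv'];Z=P[...,2]
    for b in amber_caps(d):
        if b[2][1]>-230 and b[2][0]>400: print('cap',b[0],samp(b[2]),b[2][2])
    w=(H[...,1]<60)&(H[...,2]>140)&(Z>75)&(Z<125)&(P[...,0]>550)&(P[...,0]<680)&(P[...,1]>-120)&(P[...,1]<230)
    for c,a,m in blobs(w,20): print('white',c,a,samp(P[m].mean(0)),P[m][:,2].mean())
    b=(H[...,0]>100)&(H[...,0]<130)&(H[...,1]>120)&(H[...,2]>40)&(P[...,1]>-260)&(P[...,1]<280)&(P[...,0]>380)&(P[...,0]<720)
    # camera-near side wall top (rack +y) in sampler frame
    s=(P[...,:2]-O); X=s@SX; Y=s@SY
    return d,b,X,Y,Z
E
python3 -c "
from h import *
d,b,X,Y,Z=report('side6.png')
dt=cap('top','top6.png')
P=dt['P'];H=dt['hsv']
b=(H[...,0]>100)&(H[...,0]<130)&(H[...,1]>120)&(H[...,2]>60)&(P[...,1]>-260)&(P[...,0]>380)&(P[...,0]<700)&(P[...,1]<230)
big=max(blobs(b),key=lambda x:x[1])[2]
s=P[big][:,:2]-O; q=np.c_[s@SX,s@SY,P[big][:,2]]
np.set_printoptions(precision=1,suppress=True)
print('y',np.percentile(q[:,1],[1,50,99]),'x',np.percentile(q[:,0],[1,99]))
wall=q[(q[:,1]<np.percentile(q[:,1],99)+2)&(q[:,1]>np.percentile(q[:,1],99)-15)]
a=np.polyfit(wall[:,0],wall[:,2],1); print('tilt',np.degrees(np.arctan(a[0])),len(wall))
f=cv2.imread('pics/top6.png')[100:300,80:320]; cv2.imwrite('pics/top6z.png',cv2.resize(f,None,fx=3,fy=3,interpolation=cv2.INTER_CUBIC))
"
```

```text
t 17.1 pos [533.6  22.4  93.2] phi -6.0 w 11.5 F [ 1.6 -0.3 -2.9] grip 20.1 j7 -1.9
yaw 0 dp [-528.4   77.8   93.2]
tcp in sampler [-19.2   2.9]
cap [284.6 232.4] [-146.3   15. ] 88.0
cap [299.6 259.4] [-74.9  68.4] 93.6
white [239.73846154 241.98461538] 65 [-80.5 -73. ] 102.9919108541267
white [205.26470588 280.05882353] 136 [  33.1 -111.4] 99.0178614267295
y [-121.     8.   119.6] x [-188.7  -44.2]
tilt 6.260752548331236 270
```

View pics/side6.png

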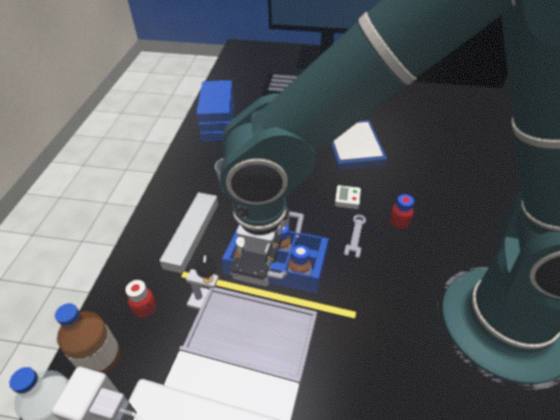

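View pics/top6z.png

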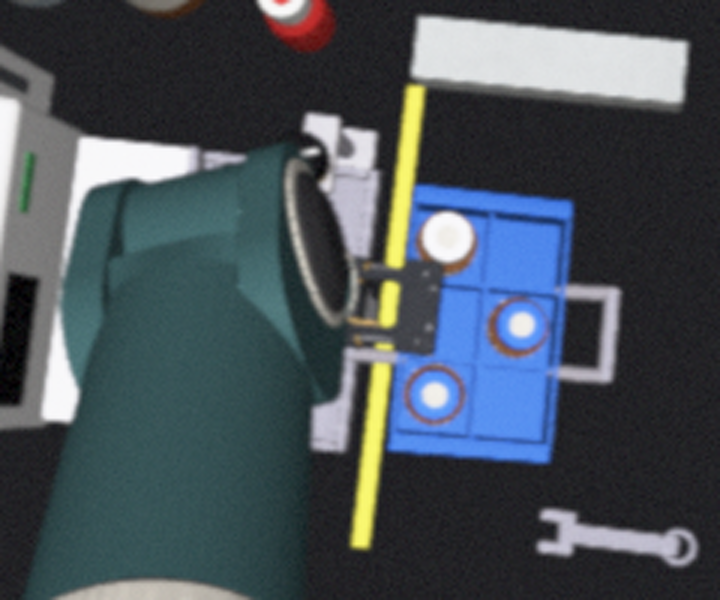

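```bash
cat >> h.py <<'E'
def trail_yaw(lo=.15,hi=.85,th=9.3,save=None):
    """rack yaw (deg, rel sampler) from trailing wall-top / side walls in top view"""
    d=cap('top',save); P=d['P'];H=d['hsv'];Z=P[...,2]
    b=(H[...,0]>100)&(H[...,0]<130)&(H[...,1]>120)&(H[...,2]>60)&(P[...,1]>-260)&(P[...,0]>380)&(P[...,0]<700)&(P[...,1]<230)
    big=max(blobs(b),key=lambda x:x[1])[2]
    e=[]
    for r in range(100,300):
        c=np.nonzero(big[r])[0]
        if len(c)>8: e.append((r,c.max()))
    e=np.array(e); k=e[int(.12*len(e)):int(.88*len(e))]
    q=np.array([samp(ray(d,c+.5,r,20)) for r,c in k])   # trailing wall silhouette
    vx,vy,x0,y0=cv2.fitLine(q.astype(np.float32),cv2.DIST_HUBER,0,.01,.01).ravel()
    print('trail wall: x at y=0',round(float(x0-y0*vx/vy),1),'yaw',round(float(np.degrees(np.arctan(-vx/vy))),2),'resid',np.abs((q[:,0]-x0)*vy-(q[:,1]-y0)*vx).mean().round(2))
    w=(H[...,1]<60)&(H[...,2]>150)&(Z>75)&(Z<125)&(P[...,0]>550)&(P[...,0]<680)&(P[...,1]>-120)&(P[...,1]<230)
    for c,a,m in blobs(w,30): print('white',c,a,samp(P[m].mean(0)),P[m][:,2].mean())
    return d,big
E
python3 -c "
from h import *
d,big=trail_yaw()
P=d['P']; s=P[big][:,:2]-O;X=s@SX;Y=s@SY;Z=P[big][:,2]
for lo in range(-190,-40,15):
  k=(X>lo)&(X<lo+15)&(Z>35); print(lo, k.sum(), np.percentile(Y[k],[2,98]).round(1) if k.sum()>9 else '', Z[k].max().round(1) if k.any() else '')
"
```

```text
trail wall: x at y=0 -188.9 yaw 1.33 resid 1.32
white [189.73913043 152.30434783] 69 [  15.6 -118.3] 98.71722731259726
white [228.89823009 178.88938053] 226 [-89.  -62.6] 101.04620697974119
-190 230 [-108.2  111.6] 87.4
-175 167 [-109.4  113.1] 95.4
-160 147 [-109.4  112.4] 95.2
-145 138 [-110.3  114.1] 97.3
-130 233 [-108.4  112.7] 63.9
-115 147 [-108.8  114.5] 225.5
-100 116 [-109.6  113.7] 223.5
-85 98 [-109.   115.2] 223.4
-70 154 [-107.6  114.2] 75.8
-55 42 [-107.    73.1] 75.4
```

The rack is tipped to about 9° with yaw near 0° and is centred about 2 mm toward +y. It is clear of the bracket. I advance over the lip.

Emit:
{"fn": "play_rows", "kwargs": {"motion": [{"dp": [0,-0.01,0],"yaw": 0,"gripper": -1},{"dp": [0,-0.01,0],"yaw": 0,"gripper": -1},{"dp": [0,-0.01,0],"yaw": 0,"gripper": -1},{"dp": [0,-0.01,0],"yaw": 0,"gripper": -1},{"dp": [0,-0.01,0],"yaw": 0,"gripper": -1},{"dp": [0,-0.01,0],"yaw": 0,"gripper": -1},{"dp": [0,0,0],"yaw": 0,"gripper": -1}]}}

```text
time_s: 18.0
tool_pos: [540.3, 84.4, 93.4]
tool_rot: [0.999, -0.052, 0.0, -0.001]
force: [0.5, 3.8, -1.7]
width: 0.122
grasp_force: 20.0
```

```bash
cat >> h.py <<'E'
def walls(d,big):
    P=d['P']; s=P[big][:,:2]-O;X=s@SX;Y=s@SY;Z=P[big][:,2]
    L=int(np.percentile(X,1))
    for lo in range(L,L+140,28):
        k=(X>lo)&(X<lo+28)&(Z>30)&(Z<90)
        if k.sum()>9: print('  x',lo+14,'y',np.percentile(Y[k],[2,98]).round(1))
E
python3 -c "
from h import *
go(0,0,0); print(samp(st()['tool_pos'])); walls(*trail_yaw(save='top7.png'))"
```

```text
t 18.0 pos [540.3  84.4  93.4] phi -5.9 w 11.4 F [ 0.5  3.8 -1.7] grip 20.0 j7 -2.02
yaw 0 dp [-528.8  139.5   93.4]
[43.1  2.7]
trail wall: x at y=0 -124.3 yaw 0.23 resid 1.22
white [188.56521739 154.7826087 ] 92 [  17.8 -111.9] 98.68713788591509
white [204.34841629 176.61538462] 221 [-28.3 -61.7] 101.68091998677004
  x -110 y [-107.5  114.8]
  x -82 y [-108.9  115.2]
  x -54 y [-107.3  114.4]
  x -26 y [-106.9  115.3]
  x 2 y [-106.2  113.9]
```

Emit:
{"fn": "play_rows", "kwargs": {"motion": [{"dp": [0.001,-0.007,0],"yaw": 0.002,"gripper": -1},{"dp": [0.001,-0.007,0],"yaw": 0.002,"gripper": -1},{"dp": [0,-0.006,-0.002],"yaw": 0,"gripper": -1},{"dp": [0,-0.006,-0.002],"yaw": 0,"gripper": -1},{"dp": [0,-0.004,-0.001],"yaw": 0,"gripper": -1},{"dp": [0,0,0],"yaw": 0,"gripper": -1}]}}

```text
time_s: 18.65
tool_pos: [545.6, 112.9, 98.6]
tool_rot: [0.999, -0.054, 0.0, -0.0]
force: [-0.1, 3.2, -1.2]
width: 0.118
grasp_force: 20.0
```

```bash
python3 -c "
from h import *
go(0,0,0); print(samp(st()['tool_pos'])); walls(*trail_yaw(save='top8.png')); report('side8.png')
f=cv2.imread('pics/side8.png')[190:330,160:350]; cv2.imwrite('pics/side8z.png',cv2.resize(f,None,fx=4,fy=4,interpolation=cv2.INTER_CUBIC))
"
```

```text
t 18.6 pos [545.6 112.9  98.6] phi -6.2 w 11.1 F [-0.1  3.2 -1.2] grip 20.0 j7 -2.07
yaw 0 dp [-530.2  171.2   98.6]
[72.   0.4]
trail wall: x at y=0 -92.8 yaw -0.35 resid 1.69
white [188.56179775 153.8988764 ] 89 [  18.  -114.1] 98.72509434688129
white [192.63559322 174.55084746] 236 [  0.6 -63.5] 103.18128662084757
  x -80 y [-109.   113.4]
  x -52 y [-109.   112.9]
  x -24 y [-108.5  112.5]
  x 4 y [-108.   112.8]
  x 32 y [-29.5 112. ]
t 18.7 pos [545.6 112.8  98.6] phi -6.2 w 10.9 F [ 0.2  3.9 -1.4] grip 20.0 j7 -2.07
yaw 0 dp [-530.2  171.1   98.6]
tcp in sampler [71.9  0.4]
cap [273.1 263.5] [-52.2  13.7] 88.9
cap [214.  290.7] [ 39.1 -92.5] 74.2
cap [288.8 294.4] [18.9 68.1] 95.5
cap [287.4 308.1] [38.6 70.2] 74.2
white [205.17482517 280.16783217] 143 [  33.5 -111.3] 99.30104192257372
```

View pics/side8z.png

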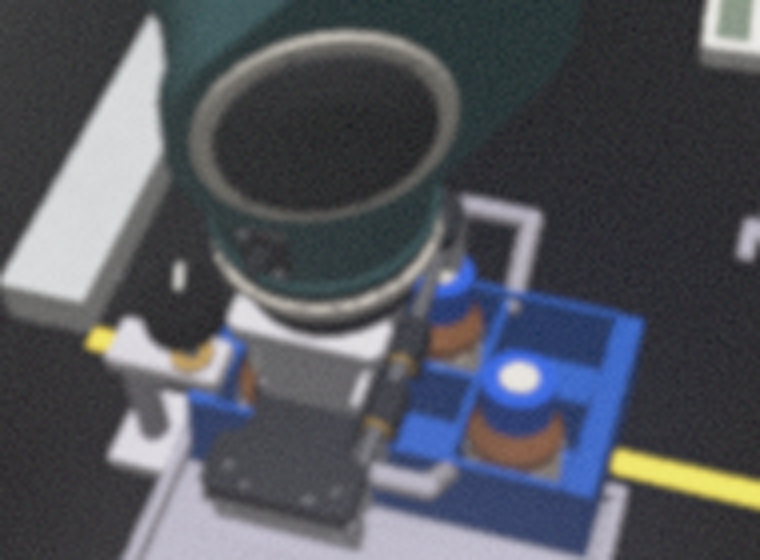

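Now I pivot the rack over the lip, nose down into the tray.

Emit:
{"fn": "play_rows", "kwargs": {"motion": [{"dp": [0,-0.0065,0.0049],"yaw": 0,"gripper": -1},{"dp": [0,-0.0065,0.0049],"yaw": 0,"gripper": -1},{"dp": [0,-0.0065,0.0049],"yaw": 0,"gripper": -1},{"dp": [0,-0.0065,0.0049],"yaw": 0,"gripper": -1},{"dp": [0,0,0],"yaw": 0,"gripper": -1}]}}

```text
time_s: 19.25
tool_pos: [547.9, 138.8, 77.9]
tool_rot: [0.999, -0.054, -0.0, -0.0]
force: [-2.7, -0.2, 1.7]
width: 0.117
grasp_force: 20.0
```

```bash
python3 -c "
from h import *
report('side9.png'); walls(*trail_yaw())
f=cv2.imread('pics/side9.png')[190:330,160:350]; cv2.imwrite('pics/side9z.png',cv2.resize(f,None,fx=4,fy=4,interpolation=cv2.INTER_CUBIC))
"
```

```text
t 19.2 pos [547.9 138.8  77.9] phi -6.2 w 11.0 F [-2.7 -0.2  1.7] grip 20.0 j7 -2.13
yaw 0 dp [-529.7  197.    77.9]
tcp in sampler [98.   0.9]
cap [286.3 304.4] [42.9 69.4] 95.5
white [202.16037736 280.91509434] 106 [  37.  -116.8] 99.37182015323593
trail wall: x at y=0 -80.3 yaw 0.04 resid 2.63
white [188.56470588 154.01176471] 85 [  17.8 -113.7] 99.4342117312336
white [182.51904762 173.46666667] 210 [ 26.3 -63.8] 101.00394612486888
white [234.55102041 192.55102041] 49 [-105.2  -31.5] 90.90715865569932
  x -66 y [-108.5  112.5]
  x -38 y [-109.3  112.6]
  x -10 y [-106.9  111.9]
  x 18 y [-108.7  112.8]
  x 46 y [-33.2 112.6]
```

View pics/side9z.png

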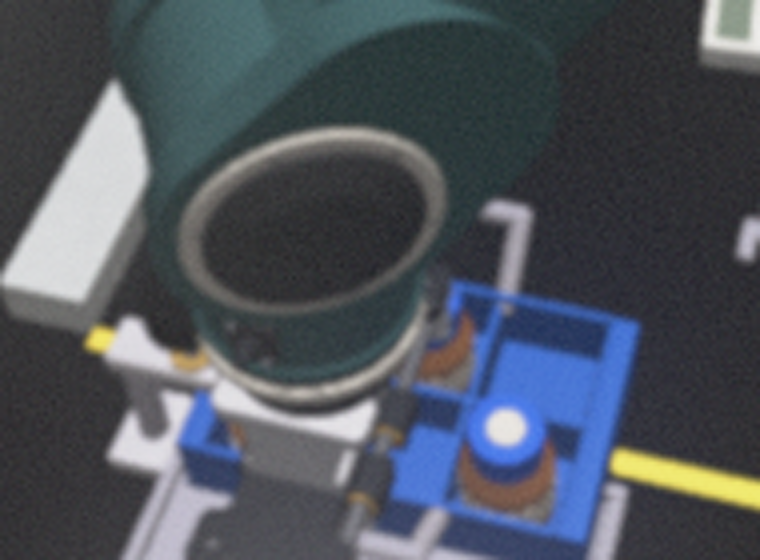

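Emit:
{"fn": "play_rows", "kwargs": {"motion": [{"dp": [0,-0.0034,0.0034],"yaw": 0,"gripper": -1},{"dp": [0,-0.0034,0.0034],"yaw": 0,"gripper": -1},{"dp": [0,-0.0034,0.0034],"yaw": 0,"gripper": -1},{"dp": [0,-0.0034,0.003],"yaw": 0,"gripper": -1},{"dp": [0,0,0],"yaw": 0,"gripper": -1}]}}

```text
time_s: 19.85
tool_pos: [549.8, 151.3, 65.2]
tool_rot: [0.999, -0.054, 0.0, 0.0]
force: [-0.6, -4.9, 4.2]
width: 0.12
grasp_force: 20.0
```

```bash
python3 -c "
from h import *
report(); walls(*trail_yaw())
"
```

```text
t 19.9 pos [549.8 151.3  65.2] phi -6.2 w 11.3 F [-0.6 -4.9  4.2] grip 20.0 j7 -2.16
yaw 0 dp [-530.1  210.2   65.2]
tcp in sampler [110.7   0.3]
cap [301.8 274.7] [-47.6  80.1] 77.7
cap [283.4 308.4] [52.8 65.8] 95.0
white [198.41333333 279.66666667] 75 [  36.3 -125.6] 99.68883113786275
trail wall: x at y=0 -72.9 yaw -0.16 resid 3.62
white [188.6741573  153.84269663] 89 [  17.7 -114.2] 99.07413799803722
white [177.56410256 173.03418803] 234 [ 39.8 -64. ] 96.90263650380663
white [227.28571429 191.67857143] 56 [-89.5 -30.4] 106.75469739518596
  x -60 y [-107.1  111.5]
  x -32 y [-108.   111.3]
  x -4 y [-107.3  110.3]
  x 24 y [-105.9  112.6]
  x 52 y [-41.7 112.9]
```

Emit:
{"fn": "play_rows", "kwargs": {"motion": [{"dp": [0,-0.0075,-0.0003],"yaw": 0,"gripper": -1},{"dp": [0,-0.0075,-0.0003],"yaw": 0,"gripper": -1},{"dp": [0,-0.0075,-0.0003],"yaw": 0,"gripper": -1},{"dp": [0,-0.0075,-0.0003],"yaw": 0,"gripper": -1},{"dp": [0,-0.0075,-0.0003],"yaw": 0,"gripper": -1},{"dp": [0,0,0],"yaw": 0,"gripper": -1}]}}

```text
time_s: 20.55
tool_pos: [553.9, 189.6, 67.1]
tool_rot: [0.999, -0.054, 0.0, -0.0]
force: [-2.3, 1.0, 6.0]
width: 0.121
grasp_force: 20.0
```

```bash
python3 -c "
from h import *
report(); walls(*trail_yaw())
"
```

```text
t 20.6 pos [553.9 189.6  67.1] phi -6.2 w 11.4 F [-2.3  1.   6. ] grip 20.0 j7 -2.22
yaw 0 dp [-530.2  248.2   67.1]
tcp in sampler [149.2   0.2]
cap [297.9 287.3] [-15.4  79.3] 75.2
cap [278.7 322.9] [86.4 65.4] 95.6
trail wall: x at y=0 -27.5 yaw -0.26 resid 2.88
white [188.57303371 153.7752809 ] 89 [  18.  -114.3] 98.95059151149508
white [162.56709957 171.56709957] 231 [ 77.6 -63.8] 95.86079979995685
white [212.80327869 190.60655738] 61 [-53.2 -29.6] 102.4254241037011
  x -18 y [-107.1  110.9]
  x 10 y [-107.6  113. ]
  x 38 y [-91.1 111. ]
  x 66 y [-107.5  112.5]
  x 94 y [-108.6  111.8]
```

Emit:
{"fn": "play_rows", "kwargs": {"motion": [{"dp": [0,-0.007,-0.0004],"yaw": 0,"gripper": -1},{"dp": [0,-0.007,-0.0004],"yaw": 0,"gripper": -1},{"dp": [0,-0.007,-0.0004],"yaw": 0,"gripper": -1},{"dp": [0,-0.007,-0.0004],"yaw": 0,"gripper": -1},{"dp": [0,-0.006,-0.0004],"yaw": 0,"gripper": -1},{"dp": [0,0,0],"yaw": 0,"gripper": -1}]}}

```text
time_s: 21.25
tool_pos: [557.5, 223.6, 69.1]
tool_rot: [0.999, -0.054, 0.0, -0.001]
force: [-2.9, -0.1, 5.8]
width: 0.12
grasp_force: 20.0
```

```bash
python3 -c "
from h import *
report('side10.png'); walls(*trail_yaw())
"
```

```text
t 21.2 pos [557.5 223.6  69.1] phi -6.2 w 11.2 F [-2.9 -0.1  5.8] grip 20.0 j7 -2.27
yaw 0 dp [-530.1  282.4   69.1]
tcp in sampler [183.4   0.2]
cap [274.3 337.9] [118.7  65.6] 95.2
trail wall: x at y=0 6.3 yaw -0.2 resid 2.76
white [188.6741573  153.84269663] 89 [  17.6 -114.1] 99.3643629273373
white [149.33480176 170.03524229] 227 [111.1 -64.2] 95.24012364624781
white [200.25714286 189.8       ] 70 [-20.7 -28.8] 95.50124935435004
  x 17 y [-104.4  111.5]
  x 45 y [-97.2 112.6]
  x 73 y [-106.5  111. ]
  x 101 y [-108.5  112.7]
  x 129 y [-108.4  111.6]
```

View pics/side10.png

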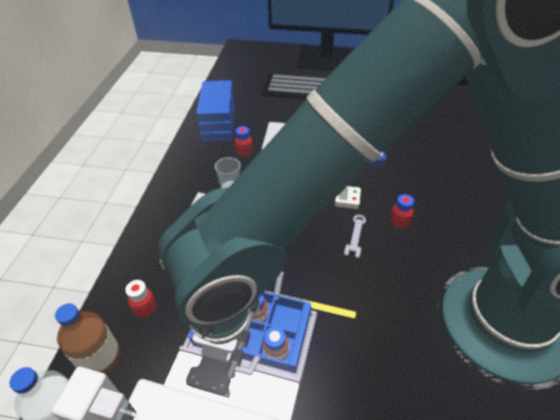

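The rack is nearly in, with its rear edge still up on the lip and the trail bar at about 95 mm. I push a little more and loosen the grip so it drops.

Emit:
{"fn": "play_rows", "kwargs": {"motion": [{"dp": [0,-0.003,0],"yaw": 0,"gripper": -1},{"dp": [0,0,-0.002],"yaw": 0,"gripper": -1},{"dp": [0,0,0],"yaw": 0,"gripper": -1},{"dp": [0,0,0],"yaw": 0,"gripper": -1}], "grip_force": 4}}

```text
time_s: 21.75
tool_pos: [557.9, 224.8, 71.2]
tool_rot: [0.998, -0.055, 0.0, 0.0]
force: [-2.2, -4.0, 2.8]
width: 0.124
grasp_force: 4.0
```

```bash
python3 -c "
from h import *
report(); walls(*trail_yaw())
"
```

```text
t 21.8 pos [557.9 224.8  71.2] phi -6.3 w 11.6 F [-2.2 -4.   2.8] grip 4.0 j7 -2.27
yaw 0 dp [-529.9  284.4   71.2]
tcp in sampler [ 1.846e+02 -1.000e-01]
cap [260.9 301.7] [50.5 17.5] 95.8
cap [274.1 338.2] [118.8  65.2] 93.9
trail wall: x at y=0 9.7 yaw -0.31 resid 2.39
white [188.6741573  153.84269663] 89 [  17.7 -114.2] 99.09225306860925
white [148.72429907 170.08878505] 214 [112.8 -64. ] 94.60494229568715
white [201.6031746  190.44444444] 63 [-22.7 -28.2] 88.68828323903655
  x 21 y [-103.6  111.6]
  x 49 y [-99.2 113.2]
  x 77 y [-107.3  111.7]
  x 105 y [-109.2  112.9]
  x 133 y [-107.5  111.7]
```

Emit:
{"fn": "play_rows", "kwargs": {"motion": [{"dp": [0,0,0],"yaw": 0,"gripper": -0.4},{"dp": [0,0,0],"yaw": 0,"gripper": -0.4},{"dp": [0,0,0],"yaw": 0,"gripper": -0.4},{"dp": [0,0,0],"yaw": 0,"gripper": -0.4}]}}

```text
time_s: 22.25
tool_pos: [557.7, 225.7, 70.9]
tool_rot: [0.999, -0.054, -0.0, -0.0]
force: [-0.4, -0.1, 0.8]
width: 0.297
grasp_force: 0.0
```

```bash
python3 -c "
from h import *
report('side11.png'); walls(*trail_yaw())
f=cv2.imread('pics/side11.png')[260:410,160:350]; cv2.imwrite('pics/side11z.png',cv2.resize(f,None,fx=4,fy=4,interpolation=cv2.INTER_CUBIC))
"
```

```text
t 22.2 pos [557.7 225.7  70.9] phi -6.2 w 27.9 F [-0.4 -0.1  0.8] grip 0.0 j7 -2.27
yaw 0 dp [-529.9  284.9   70.9]
tcp in sampler [185.5   0.2]
cap [261.1 301.4] [46.8 16.7] 90.7
cap [274.8 336.8] [114.9  65.4] 92.1
trail wall: x at y=0 7.9 yaw -0.29 resid 2.02
white [188.6741573  153.84269663] 89 [  17.7 -114.3] 98.76803164584965
white [150.66028708 170.22009569] 209 [108.5 -64.3] 93.182798496811
white [204.93181818 191.5       ] 44 [-30. -27.] 82.59814482834537
  x 19 y [-105.8  111.7]
  x 47 y [-98.5 113.2]
  x 75 y [-107.3  112. ]
  x 103 y [-109.2  113. ]
  x 131 y [-108.1  111.7]
```

View pics/side11z.png

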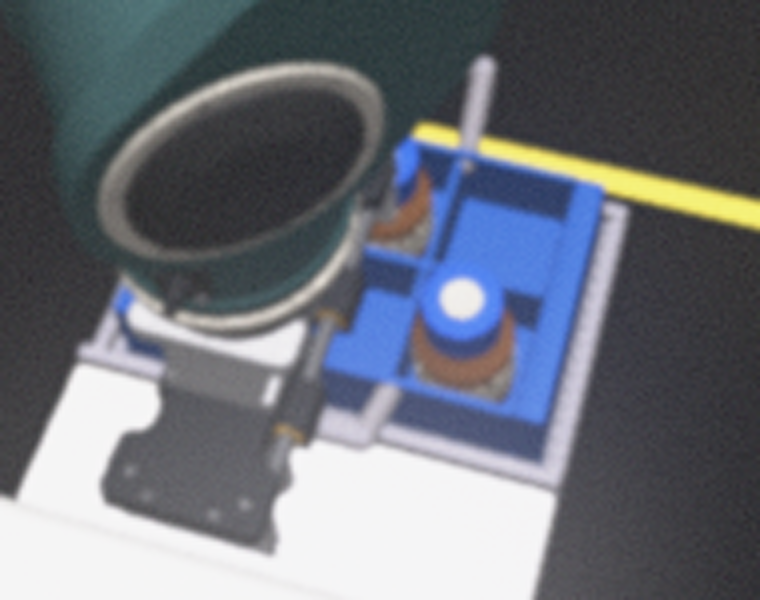

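The rack lies flat inside the tray: the trail bar is at 82 mm and the cap tops are at about 92 mm. I raise the tool, go over the knob, and unwind the wrist for the first turning stroke.

Emit:
{"fn": "play_rows", "kwargs": {"motion": [{"dp": [0,0,-0.03],"yaw": 0,"gripper": -0.4},{"dp": [0,0,-0.04],"yaw": 0,"gripper": -0.4},{"dp": [0,0,-0.045],"yaw": 0,"gripper": 0.4},{"dp": [0,0,-0.045],"yaw": 0,"gripper": 0.4}], "grip_force": 25}}

```text
time_s: 22.75
tool_pos: [557.4, 225.3, 232.6]
tool_rot: [0.999, -0.054, -0.0, -0.0]
force: [0.7, 0.5, -0.0]
width: 0.43
grasp_force: 0.0
```

Emit:
{"fn": "play_rows", "kwargs": {"motion": [{"dp": [0.0176,0.0269,0],"yaw": 0,"gripper": 0.4},{"dp": [0.0176,0.0269,0],"yaw": 0,"gripper": 0.4},{"dp": [0.0176,0.0269,0],"yaw": 0,"gripper": 0.4},{"dp": [0.0176,0.0269,0],"yaw": 0,"gripper": 0.4},{"dp": [0.0176,0.0269,0],"yaw": 0,"gripper": 0.4},{"dp": [0.0176,0.0269,0],"yaw": 0,"gripper": 0.4},{"dp": [0,0,0],"yaw": 0,"gripper": 0.4}]}}

```text
time_s: 23.45
tool_pos: [646.5, 48.4, 230.5]
tool_rot: [0.998, -0.057, 0.0, 0.001]
force: [-0.2, -0.7, 0.1]
width: 0.698
grasp_force: 0.0
```

Emit:
{"fn": "play_rows", "kwargs": {"motion": [{"dp": [0,0,0],"yaw": -0.145,"gripper": 0.4},{"dp": [0,0,0],"yaw": -0.145,"gripper": 0.4},{"dp": [0,0,0],"yaw": -0.145,"gripper": 0.4},{"dp": [0,0,0],"yaw": -0.145,"gripper": 0.4},{"dp": [0,0,0],"yaw": -0.145,"gripper": 0.4},{"dp": [0,0,0],"yaw": -0.145,"gripper": 0.4},{"dp": [0,0,0],"yaw": -0.145,"gripper": 0.4},{"dp": [0,0,0],"yaw": -0.145,"gripper": 0.4}]}}

```text
time_s: 24.25
tool_pos: [645.0, 53.9, 230.9]
tool_rot: [0.863, 0.504, 0.0, -0.0]
force: [0.3, -0.4, 0.2]
width: 0.7
grasp_force: 0.0
```

```bash
python3 -c "
from h import *
go(645.2,53.5,141)
d=cap('side','side12.png'); P=d['P'];H=d['hsv']; Z=P[...,2]
km=(H[...,2]<70)&(Z>125)&(Z<165)&(abs(P[...,0]-645)<45)&(abs(P[...,1]-53)<45)
for c,a,m in blobs(km,20): print(c,a,P[m].mean(0),P[m].min(0),P[m].max(0))
for b in amber_caps(d): print(b[0],samp(b[2]),b[2])
"
```

```text
t 24.2 pos [645.   53.9 230.9] phi 60.6 w 65.8 F [ 0.3 -0.4  0.2] grip 0.0 j7 -0.81
yaw 0 dp [-0.2  0.4 89.9]
[204.93396226 266.70125786] 318 [645.27812845  63.99314255 151.53846114] [627.86644337  37.52368891 131.41705794] [669.65707317  79.93046866 157.95331114]
[241.8 132. ] [-501.6 -215. ] [ 699.9 -480.1   79.3]
[404.5 201.7] [-328.5  281. ] [ 224.7 -256.1   80.1]
[254.2 302.1] [51.9  3.4] [540.5  93.2  90.5]
[274.9 337. ] [115.1  65.6] [485.3 162.5  91.9]
```

Emit:
{"fn": "play_rows", "kwargs": {"motion": [{"dp": [0,0,0],"yaw": -0.142,"gripper": 0.4},{"dp": [0,0,0],"yaw": -0.142,"gripper": 0.4},{"dp": [0,0,0],"yaw": -0.142,"gripper": 0.4},{"dp": [0,0,0],"yaw": -0.142,"gripper": 0.4},{"dp": [0,0,0],"yaw": -0.142,"gripper": 0.4},{"dp": [0,0,0],"yaw": -0.142,"gripper": 0.4},{"dp": [0,0,0],"yaw": -0.142,"gripper": 0.4},{"dp": [0,0,0],"yaw": -0.142,"gripper": 0.4}]}}

```text
time_s: 25.1
tool_pos: [645.0, 53.7, 230.9]
tool_rot: [0.458, 0.889, 0.0, -0.0]
force: [-0.1, -0.4, -0.1]
width: 0.699
grasp_force: 0.0
```

Emit:
{"fn": "play_rows", "kwargs": {"motion": [{"dp": [0,0,0],"yaw": -0.142,"gripper": 0.4},{"dp": [0,0,0],"yaw": -0.142,"gripper": 0.4},{"dp": [0,0,0],"yaw": -0.142,"gripper": 0.4},{"dp": [0,0,0],"yaw": -0.142,"gripper": 0.4},{"dp": [0,0,0],"yaw": -0.142,"gripper": 0.4},{"dp": [0,0,0],"yaw": -0.142,"gripper": 0.4},{"dp": [0,0,0],"yaw": -0.142,"gripper": 0.4},{"dp": [0,0,0],"yaw": -0.142,"gripper": 0.4}]}}

```text
time_s: 25.9
tool_pos: [645.0, 53.7, 230.9]
tool_rot: [-0.092, 0.996, 0.0, -0.0]
force: [-0.4, 0.4, 0.2]
width: 0.704
grasp_force: 0.0
```

Emit:
{"fn": "play_rows", "kwargs": {"motion": [{"dp": [0,0,0],"yaw": -0.142,"gripper": 0.4},{"dp": [0,0,0],"yaw": -0.142,"gripper": 0.4},{"dp": [0,0,0],"yaw": -0.142,"gripper": 0.4},{"dp": [0,0,0],"yaw": -0.142,"gripper": 0.4},{"dp": [0,0,0],"yaw": -0.142,"gripper": 0.4},{"dp": [0,0,0],"yaw": -0.142,"gripper": 0.4},{"dp": [0,0,0],"yaw": -0.142,"gripper": 0.4},{"dp": [0,0,0],"yaw": -0.142,"gripper": 0.4}]}}

```text
time_s: 26.7
tool_pos: [645.1, 53.6, 230.8]
tool_rot: [-0.613, 0.79, 0.0, -0.0]
force: [0.5, 0.4, -0.1]
width: 0.697
grasp_force: 0.0
```

```bash
python3 -c "
from h import *
go(645.2,53.5,141)"
```

```text
t 26.7 pos [645.1  53.6 230.8] phi -104.4 w 65.5 F [ 0.5  0.4 -0.1] grip 0.0 j7 2.27
yaw 0 dp [ 0.1 -0.2 89.8]
```

Emit:
{"fn": "play_rows", "kwargs": {"motion": [{"dp": [0,0,0.03],"yaw": 0,"gripper": 0.4},{"dp": [0,0,0.03],"yaw": 0,"gripper": 0.4},{"dp": [0,0,0.029],"yaw": 0,"gripper": 0.4},{"dp": [0,0,0],"yaw": 0,"gripper": -1},{"dp": [0,0,0],"yaw": 0,"gripper": -1},{"dp": [0,0,0],"yaw": 0,"gripper": -1},{"dp": [0,0,0],"yaw": 0,"gripper": -1},{"dp": [0,0,0],"yaw": 0,"gripper": -1}], "grip_force": 25}}

```text
time_s: 27.5
tool_pos: [647.0, 53.2, 143.9]
tool_rot: [-0.612, 0.791, -0.001, 0.002]
force: [6.8, -1.4, 2.1]
width: 0.419
grasp_force: 25.0
```

Emit:
{"fn": "play_rows", "kwargs": {"motion": [{"dp": [0,0,0],"yaw": 0,"gripper": -1},{"dp": [0,0,0],"yaw": 0,"gripper": -1},{"dp": [0,0,0.0002],"yaw": 0.14,"gripper": -1},{"dp": [0,0,0.0002],"yaw": 0.14,"gripper": -1},{"dp": [0,0,0.0002],"yaw": 0.14,"gripper": -1},{"dp": [0,0,0.0002],"yaw": 0.14,"gripper": -1},{"dp": [0,0,0.0002],"yaw": 0.14,"gripper": -1}]}}

```text
time_s: 28.2
tool_pos: [646.0, 54.3, 143.0]
tool_rot: [-0.301, 0.954, 0.0, 0.002]
force: [-0.4, 4.3, 4.4]
width: 0.421
grasp_force: 25.0
```

```bash
python3 -c "
from h import *
go(645.2,53.5,141); print(st()['ft_torque'])
cap('side','side13.png')
f=cv2.imread('pics/side13.png')[210:330,130:300]; cv2.imwrite('pics/side13z.png',cv2.resize(f,None,fx=4,fy=4,interpolation=cv2.INTER_CUBIC))
"
```

```text
t 28.2 pos [646.   54.3 143. ] phi -145.0 w 39.6 F [-0.4  4.3  4.4] grip 25.0 j7 1.58
yaw 0 dp [ 1.2 -0.2  2. ]
[1.34613628 0.12993178 0.0415404 ]
```

View pics/side13z.png

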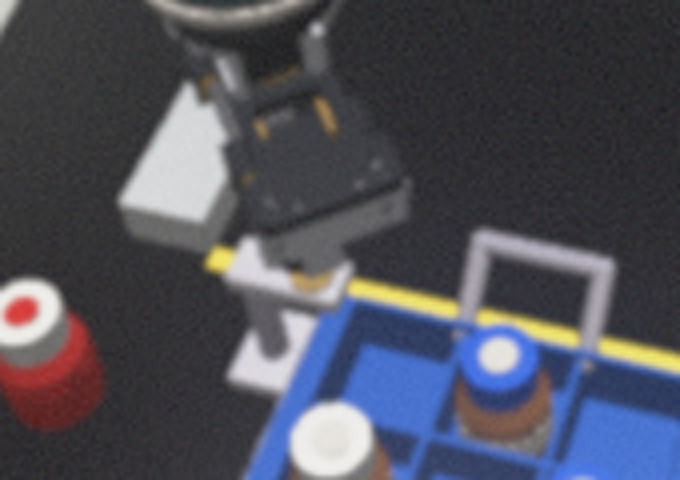

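The gripper is closed on the knob (40 mm opening) and turning it. I continue the stroke.

Emit:
{"fn": "play_rows", "kwargs": {"motion": [{"dp": [0,0,0.00018],"yaw": 0.145,"gripper": -1},{"dp": [0,0,0.00018],"yaw": 0.145,"gripper": -1},{"dp": [0,0,0.00018],"yaw": 0.145,"gripper": -1},{"dp": [0,0,0.00018],"yaw": 0.145,"gripper": -1},{"dp": [0,0,0.00018],"yaw": 0.145,"gripper": -1},{"dp": [0,0,0.00018],"yaw": 0.145,"gripper": -1},{"dp": [0,0,0.00018],"yaw": 0.145,"gripper": -1},{"dp": [0,0,0.00018],"yaw": 0.145,"gripper": -1}]}}

```text
time_s: 29.05
tool_pos: [646.3, 56.6, 141.6]
tool_rot: [0.269, 0.963, 0.003, 0.001]
force: [2.9, 12.5, 4.2]
width: 0.419
grasp_force: 25.0
```

Emit:
{"fn": "play_rows", "kwargs": {"motion": [{"dp": [0,0,0.00018],"yaw": 0.145,"gripper": -1},{"dp": [0,0,0.00018],"yaw": 0.145,"gripper": -1},{"dp": [0,0,0.00018],"yaw": 0.145,"gripper": -1},{"dp": [0,0,0.00018],"yaw": 0.145,"gripper": -1},{"dp": [0,0,0.00018],"yaw": 0.145,"gripper": -1},{"dp": [0,0,0.00018],"yaw": 0.145,"gripper": -1},{"dp": [0,0,0.00018],"yaw": 0.145,"gripper": -1},{"dp": [0,0,0.00018],"yaw": 0.145,"gripper": -1}]}}

```text
time_s: 29.85
tool_pos: [647.9, 56.9, 140.4]
tool_rot: [0.752, 0.659, 0.004, 0.001]
force: [15.6, 13.3, -3.3]
width: 0.418
grasp_force: 25.0
```

Emit:
{"fn": "play_rows", "kwargs": {"motion": [{"dp": [0,0,0.00018],"yaw": 0.145,"gripper": -1},{"dp": [0,0,0.00018],"yaw": 0.145,"gripper": -1},{"dp": [0,0,0.00018],"yaw": 0.145,"gripper": -1},{"dp": [0,0,0.00018],"yaw": 0.145,"gripper": -1},{"dp": [0,0,0.00018],"yaw": 0.145,"gripper": -1},{"dp": [0,0,0.00018],"yaw": 0.145,"gripper": -1},{"dp": [0,0,0.00018],"yaw": 0.145,"gripper": -1},{"dp": [0,0,0.00018],"yaw": 0.145,"gripper": -1}]}}

```text
time_s: 30.65
tool_pos: [648.8, 55.6, 139.0]
tool_rot: [0.99, 0.138, 0.005, -0.001]
force: [20.5, 6.2, -5.2]
width: 0.421
grasp_force: 25.0
```

```bash
python3 -c "
from h import *
go(645.2,53.5,141); s=st(); print(s['ft_torque'],s['joint_positions'].round(2))"
```

```text
t 30.6 pos [648.8  55.6 139. ] phi 15.9 w 39.6 F [20.5  6.2 -5.2] grip 25.0 j7 -1.52
yaw 0 dp [-4.  1. -2.]
[ 1.80821029 -5.01772906  0.11533232] [ 0.01  0.54 -0.2   1.61  0.12  0.99 -1.52]
```

Emit:
{"fn": "play_rows", "kwargs": {"motion": [{"dp": [0.0026,-0.0009,0.00018],"yaw": 0.14,"gripper": -1},{"dp": [0,0,0.00018],"yaw": 0.14,"gripper": -1},{"dp": [0,0,0.00018],"yaw": 0.14,"gripper": -1},{"dp": [0,0,0.00018],"yaw": 0.14,"gripper": -1},{"dp": [0,0,0.00018],"yaw": 0.14,"gripper": -1},{"dp": [0,0,0.00018],"yaw": 0.14,"gripper": -1},{"dp": [0,0,0],"yaw": 0,"gripper": -1}]}}

```text
time_s: 31.35
tool_pos: [649.6, 54.8, 137.8]
tool_rot: [0.961, -0.278, 0.002, -0.001]
force: [8.2, -2.6, 6.8]
width: 0.425
grasp_force: 25.0
```

```bash
python3 -c "
from h import *
go(647.4,55.2,141); s=st(); print(s['ft_torque'],s['joint_positions'].round(2))"
```

```text
t 31.4 pos [649.6  54.8 137.8] phi -32.3 w 40.0 F [ 8.2 -2.6  6.8] grip 25.0 j7 -2.27
yaw 0 dp [-2.1  0.8 -3.2]
[-0.68834488 -1.84210534 -0.0719192 ] [-0.12  0.54 -0.01  1.62  0.01  0.98 -2.27]
```

Emit:
{"fn": "play_rows", "kwargs": {"motion": [{"dp": [0,0,0],"yaw": 0,"gripper": 0.25},{"dp": [0,0,0],"yaw": 0,"gripper": 0.25},{"dp": [0,0,0],"yaw": 0,"gripper": 0.25},{"dp": [0,0,0],"yaw": -0.145,"gripper": 0.25},{"dp": [0,0,0],"yaw": -0.145,"gripper": 0.25},{"dp": [0,0,0],"yaw": -0.145,"gripper": 0.25},{"dp": [0,0,0],"yaw": -0.145,"gripper": 0.25},{"dp": [0,0,0],"yaw": -0.145,"gripper": 0.25}]}}

```text
time_s: 32.15
tool_pos: [647.2, 54.9, 135.5]
tool_rot: [0.996, 0.085, -0.0, -0.0]
force: [1.0, -0.3, -0.3]
width: 0.625
grasp_force: 0.0
```

Emit:
{"fn": "play_rows", "kwargs": {"motion": [{"dp": [0,0,0],"yaw": -0.145,"gripper": 0.25},{"dp": [0,0,0],"yaw": -0.145,"gripper": 0.25},{"dp": [0,0,0],"yaw": -0.145,"gripper": 0.25},{"dp": [0,0,0],"yaw": -0.145,"gripper": 0.25},{"dp": [0,0,0],"yaw": -0.145,"gripper": 0.25},{"dp": [0,0,0],"yaw": -0.145,"gripper": 0.25},{"dp": [0,0,0],"yaw": -0.145,"gripper": 0.25},{"dp": [0,0,0],"yaw": -0.145,"gripper": 0.25}]}}

```text
time_s: 32.95
tool_pos: [647.2, 54.9, 135.5]
tool_rot: [0.787, 0.617, -0.0, -0.0]
force: [-0.2, -0.5, -0.7]
width: 0.625
grasp_force: 0.0
```

Emit:
{"fn": "play_rows", "kwargs": {"motion": [{"dp": [0,0,0],"yaw": -0.145,"gripper": 0.25},{"dp": [0,0,0],"yaw": -0.145,"gripper": 0.25},{"dp": [0,0,0],"yaw": -0.145,"gripper": 0.25},{"dp": [0,0,0],"yaw": -0.145,"gripper": 0.25},{"dp": [0,0,0],"yaw": -0.145,"gripper": 0.25},{"dp": [0,0,0],"yaw": -0.145,"gripper": 0.25},{"dp": [0,0,0],"yaw": -0.145,"gripper": 0.25},{"dp": [0,0,0],"yaw": -0.145,"gripper": 0.25}]}}

```text
time_s: 33.75
tool_pos: [647.3, 54.8, 135.6]
tool_rot: [0.32, 0.947, -0.0, -0.0]
force: [-0.5, -0.7, 0.5]
width: 0.625
grasp_force: 0.0
```

Emit:
{"fn": "play_rows", "kwargs": {"motion": [{"dp": [0,0,0],"yaw": -0.145,"gripper": 0.25},{"dp": [0,0,0],"yaw": -0.145,"gripper": 0.25},{"dp": [0,0,0],"yaw": -0.145,"gripper": 0.25},{"dp": [0,0,0],"yaw": -0.145,"gripper": 0.25},{"dp": [0,0,0],"yaw": -0.145,"gripper": 0.25},{"dp": [0,0,0],"yaw": -0.145,"gripper": 0.25},{"dp": [0,0,0],"yaw": -0.145,"gripper": 0.25},{"dp": [0,0,0],"yaw": -0.145,"gripper": 0.25}]}}

```text
time_s: 34.55
tool_pos: [647.3, 54.7, 135.6]
tool_rot: [-0.252, 0.968, 0.0, -0.0]
force: [0.7, 0.3, 0.3]
width: 0.626
grasp_force: 0.0
```

Emit:
{"fn": "play_rows", "kwargs": {"motion": [{"dp": [0,0,0],"yaw": -0.145,"gripper": 0.25},{"dp": [0,0,0],"yaw": -0.145,"gripper": 0.25},{"dp": [0,0,0],"yaw": -0.145,"gripper": 0.25},{"dp": [0,0,0],"yaw": -0.145,"gripper": 0.25},{"dp": [0,0,0],"yaw": -0.145,"gripper": 0.25},{"dp": [0,0,0],"yaw": -0.145,"gripper": 0.25},{"dp": [0,0,0],"yaw": -0.145,"gripper": 0.25},{"dp": [0,0,0],"yaw": 0,"gripper": 0.25}]}}

```text
time_s: 35.35
tool_pos: [647.3, 54.6, 135.3]
tool_rot: [-0.689, 0.725, 0.0, -0.0]
force: [0.3, -0.9, 0.2]
width: 0.624
grasp_force: 0.0
```

```bash
python3 -c "
from h import *
go(647.4,55.2,137); s=st(); print(s['ft_torque'],s['joint_positions'].round(2))"
```

```text
t 35.4 pos [647.3  54.6 135.3] phi -92.9 w 58.7 F [ 0.3 -0.9  0.2] grip 0.0 j7 2.39
yaw 0 dp [-0.6 -0.1 -1.7]
[ 0.19713981 -0.08167695 -0.06206262] [ 0.59  0.84 -1.14  1.59  0.8   1.24  2.39]
```

Emit:
{"fn": "play_rows", "kwargs": {"motion": [{"dp": [0,0,0],"yaw": 0,"gripper": -1},{"dp": [0,0,0],"yaw": 0,"gripper": -1},{"dp": [0,0,0],"yaw": 0,"gripper": -1},{"dp": [0,0,0],"yaw": 0,"gripper": -1},{"dp": [0,0,0],"yaw": 0,"gripper": -1},{"dp": [0,0,0],"yaw": 0,"gripper": -1}]}}

```text
time_s: 35.95
tool_pos: [648.0, 54.7, 135.8]
tool_rot: [-0.688, 0.726, -0.0, 0.0]
force: [5.5, -0.2, -0.4]
width: 0.421
grasp_force: 25.0
```

Emit:
{"fn": "play_rows", "kwargs": {"motion": [{"dp": [0,0,0.00018],"yaw": 0.145,"gripper": -1},{"dp": [0,0,0.00018],"yaw": 0.145,"gripper": -1},{"dp": [0,0,0.00018],"yaw": 0.145,"gripper": -1},{"dp": [0,0,0.00018],"yaw": 0.145,"gripper": -1},{"dp": [0,0,0.00018],"yaw": 0.145,"gripper": -1},{"dp": [0,0,0.00018],"yaw": 0.145,"gripper": -1},{"dp": [0,0,0.00018],"yaw": 0.145,"gripper": -1},{"dp": [0,0,0.00018],"yaw": 0.145,"gripper": -1}]}}

```text
time_s: 36.75
tool_pos: [647.4, 55.5, 134.4]
tool_rot: [-0.175, 0.985, 0.0, 0.0]
force: [0.3, 2.7, -0.7]
width: 0.424
grasp_force: 25.0
```

Emit:
{"fn": "play_rows", "kwargs": {"motion": [{"dp": [0,0,0.00018],"yaw": 0.145,"gripper": -1},{"dp": [0,0,0.00018],"yaw": 0.145,"gripper": -1},{"dp": [0,0,0.00018],"yaw": 0.145,"gripper": -1},{"dp": [0,0,0.00018],"yaw": 0.145,"gripper": -1},{"dp": [0,0,0.00018],"yaw": 0.145,"gripper": -1},{"dp": [0,0,0.00018],"yaw": 0.145,"gripper": -1},{"dp": [0,0,0.00018],"yaw": 0.145,"gripper": -1},{"dp": [0,0,0.00018],"yaw": 0.145,"gripper": -1}]}}

```text
time_s: 37.55
tool_pos: [647.8, 56.4, 132.9]
tool_rot: [0.393, 0.919, 0.001, 0.0]
force: [6.2, 5.4, -4.7]
width: 0.422
grasp_force: 25.0
```

Emit:
{"fn": "play_rows", "kwargs": {"motion": [{"dp": [0,0,0.00018],"yaw": 0.145,"gripper": -1},{"dp": [0,0,0.00018],"yaw": 0.145,"gripper": -1},{"dp": [0,0,0.00018],"yaw": 0.145,"gripper": -1},{"dp": [0,0,0.00018],"yaw": 0.145,"gripper": -1},{"dp": [0,0,0.00018],"yaw": 0.145,"gripper": -1},{"dp": [0,0,0.00018],"yaw": 0.145,"gripper": -1},{"dp": [0,0,0.00018],"yaw": 0.145,"gripper": -1},{"dp": [0,0,0.00018],"yaw": 0.145,"gripper": -1}]}}

```text
time_s: 38.35
tool_pos: [648.5, 56.1, 131.5]
tool_rot: [0.833, 0.553, 0.002, 0.0]
force: [10.3, 4.5, -7.9]
width: 0.419
grasp_force: 25.0
```

Emit:
{"fn": "play_rows", "kwargs": {"motion": [{"dp": [0,0,0.00018],"yaw": 0.145,"gripper": -1},{"dp": [0,0,0.00018],"yaw": 0.145,"gripper": -1},{"dp": [0,0,0.00018],"yaw": 0.145,"gripper": -1},{"dp": [0,0,0.00018],"yaw": 0.145,"gripper": -1},{"dp": [0,0,0.00018],"yaw": 0.145,"gripper": -1},{"dp": [0,0,0.00018],"yaw": 0.145,"gripper": -1},{"dp": [0,0,0.00018],"yaw": 0.145,"gripper": -1},{"dp": [0,0,0.00018],"yaw": 0.145,"gripper": -1}]}}

```text
time_s: 39.15
tool_pos: [648.6, 55.4, 130.0]
tool_rot: [1.0, 0.006, 0.001, -0.0]
force: [12.0, 2.1, -8.1]
width: 0.422
grasp_force: 25.0
```

```bash
python3 -c "
from h import *
go(647.4,55.2,137); s=st(); print(s['ft_torque'],s['joint_positions'].round(2))"
```

```text
t 39.1 pos [648.6  55.4 130. ] phi 0.7 w 39.7 F [12.   2.1 -8.1] grip 25.0 j7 -1.76
yaw 0 dp [-1.2  0.2 -7. ]
[ 0.33369197 -2.86015687  0.00461656] [-0.03  0.55 -0.14  1.62  0.09  0.97 -1.76]
```

Emit:
{"fn": "play_rows", "kwargs": {"motion": [{"dp": [0,0,0.00018],"yaw": 0.145,"gripper": -1},{"dp": [0,0,0.00018],"yaw": 0.145,"gripper": -1},{"dp": [0,0,0.00018],"yaw": 0.145,"gripper": -1},{"dp": [0,0,0.00018],"yaw": 0.145,"gripper": -1},{"dp": [0,0,0],"yaw": 0,"gripper": -1},{"dp": [0,0,0],"yaw": 0,"gripper": -1}]}}

```text
time_s: 39.75
tool_pos: [648.5, 55.2, 129.3]
tool_rot: [0.961, -0.277, 0.001, -0.001]
force: [10.4, -0.1, -6.1]
width: 0.418
grasp_force: 25.0
```

Emit:
{"fn": "play_rows", "kwargs": {"motion": [{"dp": [0,0,0],"yaw": 0,"gripper": 0.25},{"dp": [0,0,0],"yaw": 0,"gripper": 0.25},{"dp": [0.0005,-0.0008,0],"yaw": 0,"gripper": 0.25},{"dp": [0,0,0],"yaw": -0.145,"gripper": 0.25},{"dp": [0,0,0],"yaw": -0.145,"gripper": 0.25},{"dp": [0,0,0],"yaw": -0.145,"gripper": 0.25},{"dp": [0,0,0],"yaw": -0.145,"gripper": 0.25},{"dp": [0,0,0],"yaw": -0.145,"gripper": 0.25}]}}

```text
time_s: 40.55
tool_pos: [648.1, 55.3, 129.1]
tool_rot: [0.996, 0.085, -0.0, -0.0]
force: [1.1, 0.2, 0.4]
width: 0.626
grasp_force: 0.0
```

Emit:
{"fn": "play_rows", "kwargs": {"motion": [{"dp": [0,0,0],"yaw": -0.145,"gripper": 0.25},{"dp": [0,0,0],"yaw": -0.145,"gripper": 0.25},{"dp": [0,0,0],"yaw": -0.145,"gripper": 0.25},{"dp": [0,0,0],"yaw": -0.145,"gripper": 0.25},{"dp": [0,0,0],"yaw": -0.145,"gripper": 0.25},{"dp": [0,0,0],"yaw": -0.145,"gripper": 0.25},{"dp": [0,0,0],"yaw": -0.145,"gripper": 0.25},{"dp": [0,0,0],"yaw": -0.145,"gripper": 0.25}]}}

```text
time_s: 41.35
tool_pos: [648.1, 55.2, 129.1]
tool_rot: [0.787, 0.617, -0.0, -0.0]
force: [-0.6, -0.3, 0.2]
width: 0.626
grasp_force: 0.0
```

Emit:
{"fn": "play_rows", "kwargs": {"motion": [{"dp": [0,0,0],"yaw": -0.145,"gripper": 0.25},{"dp": [0,0,0],"yaw": -0.145,"gripper": 0.25},{"dp": [0,0,0],"yaw": -0.145,"gripper": 0.25},{"dp": [0,0,0],"yaw": -0.145,"gripper": 0.25},{"dp": [0,0,0],"yaw": -0.145,"gripper": 0.25},{"dp": [0,0,0],"yaw": -0.145,"gripper": 0.25},{"dp": [0,0,0],"yaw": -0.145,"gripper": 0.25},{"dp": [0,0,0],"yaw": -0.145,"gripper": 0.25}]}}

```text
time_s: 42.15
tool_pos: [648.1, 55.1, 129.0]
tool_rot: [0.32, 0.947, -0.0, -0.0]
force: [0.1, 0.4, 0.3]
width: 0.625
grasp_force: 0.0
```

Emit:
{"fn": "play_rows", "kwargs": {"motion": [{"dp": [0,0,0],"yaw": -0.145,"gripper": 0.25},{"dp": [0,0,0],"yaw": -0.145,"gripper": 0.25},{"dp": [0,0,0],"yaw": -0.145,"gripper": 0.25},{"dp": [0,0,0],"yaw": -0.145,"gripper": 0.25},{"dp": [0,0,0],"yaw": -0.145,"gripper": 0.25},{"dp": [0,0,0],"yaw": -0.145,"gripper": 0.25},{"dp": [0,0,0],"yaw": -0.145,"gripper": 0.25},{"dp": [0,0,0],"yaw": -0.145,"gripper": 0.25}]}}

```text
time_s: 42.95
tool_pos: [648.2, 55.0, 129.1]
tool_rot: [-0.251, 0.968, -0.0, -0.0]
force: [0.6, -0.7, -0.1]
width: 0.622
grasp_force: 0.0
```

Emit:
{"fn": "play_rows", "kwargs": {"motion": [{"dp": [0,0,0],"yaw": -0.145,"gripper": 0.25},{"dp": [0,0,0],"yaw": -0.145,"gripper": 0.25},{"dp": [0,0,0],"yaw": -0.145,"gripper": 0.25},{"dp": [0,0,0],"yaw": -0.145,"gripper": 0.25},{"dp": [0,0,0],"yaw": -0.145,"gripper": 0.25},{"dp": [0,0,0],"yaw": -0.145,"gripper": 0.25},{"dp": [0,0,0],"yaw": -0.145,"gripper": 0.25},{"dp": [0,0,0],"yaw": 0,"gripper": 0.25}]}}

```text
time_s: 43.75
tool_pos: [648.2, 55.0, 128.7]
tool_rot: [-0.689, 0.725, 0.0, -0.0]
force: [0.6, -0.6, -0.4]
width: 0.626
grasp_force: 0.0
```

```bash
python3 -c "
from h import *
go(648,55.5,130); s=st(); print(s['ft_torque'],s['joint_positions'].round(2))"
```

```text
t 43.8 pos [648.2  55.  128.7] phi -92.9 w 58.8 F [ 0.6 -0.6 -0.4] grip 0.0 j7 2.39
yaw 0 dp [-0.5  0.2 -1.3]
[ 0.14660192 -0.08793047 -0.0960261 ] [ 0.59  0.85 -1.13  1.59  0.81  1.23  2.39]
```

Emit:
{"fn": "play_rows", "kwargs": {"motion": [{"dp": [0,0,0],"yaw": 0,"gripper": -1},{"dp": [0,0,0],"yaw": 0,"gripper": -1},{"dp": [0,0,0],"yaw": 0,"gripper": -1},{"dp": [0,0,0],"yaw": 0,"gripper": -1},{"dp": [0,0,0],"yaw": 0,"gripper": -1},{"dp": [0,0,0],"yaw": 0,"gripper": -1}]}}

```text
time_s: 44.35
tool_pos: [648.4, 55.2, 129.2]
tool_rot: [-0.688, 0.726, -0.0, 0.0]
force: [1.2, 0.3, 0.3]
width: 0.423
grasp_force: 25.0
```

Emit:
{"fn": "play_rows", "kwargs": {"motion": [{"dp": [0,0,0.00018],"yaw": 0.145,"gripper": -1},{"dp": [0,0,0.00018],"yaw": 0.145,"gripper": -1},{"dp": [0,0,0.00018],"yaw": 0.145,"gripper": -1},{"dp": [0,0,0.00018],"yaw": 0.145,"gripper": -1},{"dp": [0,0,0.00018],"yaw": 0.145,"gripper": -1},{"dp": [0,0,0.00018],"yaw": 0.145,"gripper": -1},{"dp": [0,0,0.00018],"yaw": 0.145,"gripper": -1},{"dp": [0,0,0.00018],"yaw": 0.145,"gripper": -1}]}}

```text
time_s: 45.15
tool_pos: [648.1, 55.5, 127.7]
tool_rot: [-0.175, 0.985, 0.0, -0.0]
force: [-1.3, 0.9, 0.1]
width: 0.421
grasp_force: 25.0
```

Emit:
{"fn": "play_rows", "kwargs": {"motion": [{"dp": [0,0,0.00018],"yaw": 0.145,"gripper": -1},{"dp": [0,0,0.00018],"yaw": 0.145,"gripper": -1},{"dp": [0,0,0.00018],"yaw": 0.145,"gripper": -1},{"dp": [0,0,0.00018],"yaw": 0.145,"gripper": -1},{"dp": [0,0,0.00018],"yaw": 0.145,"gripper": -1},{"dp": [0,0,0.00018],"yaw": 0.145,"gripper": -1},{"dp": [0,0,0.00018],"yaw": 0.145,"gripper": -1},{"dp": [0,0,0.00018],"yaw": 0.145,"gripper": -1}]}}

```text
time_s: 45.95
tool_pos: [648.3, 56.0, 126.3]
tool_rot: [0.393, 0.919, 0.001, -0.0]
force: [1.3, 3.0, -0.7]
width: 0.418
grasp_force: 25.0
```

Emit:
{"fn": "play_rows", "kwargs": {"motion": [{"dp": [0,0,0.00018],"yaw": 0.145,"gripper": -1},{"dp": [0,0,0.00018],"yaw": 0.145,"gripper": -1},{"dp": [0,0,0.00018],"yaw": 0.145,"gripper": -1},{"dp": [0,0,0.00018],"yaw": 0.145,"gripper": -1},{"dp": [0,0,0.00018],"yaw": 0.145,"gripper": -1},{"dp": [0,0,0.00018],"yaw": 0.145,"gripper": -1},{"dp": [0,0,0.00018],"yaw": 0.145,"gripper": -1},{"dp": [0,0,0.00018],"yaw": 0.145,"gripper": -1}]}}

```text
time_s: 46.75
tool_pos: [648.6, 56.0, 124.8]
tool_rot: [0.833, 0.554, 0.001, -0.0]
force: [4.7, 2.4, -3.8]
width: 0.42
grasp_force: 25.0
```

Emit:
{"fn": "play_rows", "kwargs": {"motion": [{"dp": [0,0,0.00018],"yaw": 0.145,"gripper": -1},{"dp": [0,0,0.00018],"yaw": 0.145,"gripper": -1},{"dp": [0,0,0.00018],"yaw": 0.145,"gripper": -1},{"dp": [0,0,0.00018],"yaw": 0.145,"gripper": -1},{"dp": [0,0,0.00018],"yaw": 0.145,"gripper": -1},{"dp": [0,0,0.00018],"yaw": 0.145,"gripper": -1},{"dp": [0,0,0.00018],"yaw": 0.145,"gripper": -1},{"dp": [0,0,0.00018],"yaw": 0.145,"gripper": -1}]}}

```text
time_s: 47.55
tool_pos: [648.7, 55.6, 123.3]
tool_rot: [1.0, 0.006, 0.001, -0.0]
force: [4.8, 0.6, -4.0]
width: 0.418
grasp_force: 25.0
```

Emit:
{"fn": "play_rows", "kwargs": {"motion": [{"dp": [0,0,0.00018],"yaw": 0.145,"gripper": -1},{"dp": [0,0,0.00018],"yaw": 0.145,"gripper": -1},{"dp": [0,0,0.00018],"yaw": 0.145,"gripper": -1},{"dp": [0,0,0.00018],"yaw": 0.145,"gripper": -1},{"dp": [0,0,0],"yaw": 0,"gripper": -1},{"dp": [0,0,0],"yaw": 0,"gripper": -1}]}}

```text
time_s: 48.15
tool_pos: [648.6, 55.4, 122.6]
tool_rot: [0.961, -0.275, 0.0, -0.0]
force: [5.5, -0.8, -3.2]
width: 0.423
grasp_force: 25.0
```

```bash
python3 -c "
from h import *
go(648,55.5,122); s=st(); print(s['ft_torque'],s['joint_positions'].round(2))
walls(*trail_yaw())"
```

```text
t 48.1 pos [648.6  55.4 122.6] phi -31.9 w 39.7 F [ 5.5 -0.8 -3.2] grip 25.0 j7 -2.26
yaw 0 dp [-0.6  0.3  0.6]
[ 0.08504909 -1.36203524 -0.09165153] [-0.13  0.56 -0.01  1.62  0.    0.96 -2.26]
trail wall: x at y=0 8.0 yaw 0.05 resid 3.13
white [205.02325581 191.55813953] 43 [-30.3 -26.8] 82.72094123635901
  x 0 y [-62.6 110. ]
  x 28 y [-32.4 113.3]
  x 56 y [-32.6 113.6]
```

Emit:
{"fn": "play_rows", "kwargs": {"motion": [{"dp": [0,0,0],"yaw": 0,"gripper": 0.25},{"dp": [0,0,0],"yaw": 0,"gripper": 0.25},{"dp": [0.0003,-0.0003,0],"yaw": 0,"gripper": 0.25},{"dp": [0,0,0],"yaw": -0.145,"gripper": 0.25},{"dp": [0,0,0],"yaw": -0.145,"gripper": 0.25},{"dp": [0,0,0],"yaw": -0.145,"gripper": 0.25},{"dp": [0,0,0],"yaw": -0.145,"gripper": 0.25},{"dp": [0,0,0],"yaw": -0.145,"gripper": 0.25}]}}

```text
time_s: 49.0
tool_pos: [648.6, 55.3, 122.6]
tool_rot: [0.996, 0.085, -0.0, -0.0]
force: [0.5, -0.8, -0.3]
width: 0.624
grasp_force: 0.0
```

Emit:
{"fn": "play_rows", "kwargs": {"motion": [{"dp": [0,0,0],"yaw": -0.145,"gripper": 0.25},{"dp": [0,0,0],"yaw": -0.145,"gripper": 0.25},{"dp": [0,0,0],"yaw": -0.145,"gripper": 0.25},{"dp": [0,0,0],"yaw": -0.145,"gripper": 0.25},{"dp": [0,0,0],"yaw": -0.145,"gripper": 0.25},{"dp": [0,0,0],"yaw": -0.145,"gripper": 0.25},{"dp": [0,0,0],"yaw": -0.145,"gripper": 0.25},{"dp": [0,0,0],"yaw": -0.145,"gripper": 0.25}]}}

```text
time_s: 49.8
tool_pos: [648.6, 55.3, 122.6]
tool_rot: [0.787, 0.617, -0.0, -0.0]
force: [0.5, 0.1, -0.3]
width: 0.627
grasp_force: 0.0
```

Emit:
{"fn": "play_rows", "kwargs": {"motion": [{"dp": [0,0,0],"yaw": -0.145,"gripper": 0.25},{"dp": [0,0,0],"yaw": -0.145,"gripper": 0.25},{"dp": [0,0,0],"yaw": -0.145,"gripper": 0.25},{"dp": [0,0,0],"yaw": -0.145,"gripper": 0.25},{"dp": [0,0,0],"yaw": -0.145,"gripper": 0.25},{"dp": [0,0,0],"yaw": -0.145,"gripper": 0.25},{"dp": [0,0,0],"yaw": -0.145,"gripper": 0.25},{"dp": [0,0,0],"yaw": -0.145,"gripper": 0.25}]}}

```text
time_s: 50.6
tool_pos: [648.6, 55.1, 122.6]
tool_rot: [0.32, 0.948, -0.0, -0.0]
force: [-0.9, -0.1, 0.2]
width: 0.627
grasp_force: 0.0
```

Emit:
{"fn": "play_rows", "kwargs": {"motion": [{"dp": [0,0,0],"yaw": -0.145,"gripper": 0.25},{"dp": [0,0,0],"yaw": -0.145,"gripper": 0.25},{"dp": [0,0,0],"yaw": -0.145,"gripper": 0.25},{"dp": [0,0,0],"yaw": -0.145,"gripper": 0.25},{"dp": [0,0,0],"yaw": -0.145,"gripper": 0.25},{"dp": [0,0,0],"yaw": -0.145,"gripper": 0.25},{"dp": [0,0,0],"yaw": -0.145,"gripper": 0.25},{"dp": [0,0,0],"yaw": -0.145,"gripper": 0.25}]}}

```text
time_s: 51.4
tool_pos: [648.7, 55.1, 122.6]
tool_rot: [-0.252, 0.968, -0.0, -0.0]
force: [-0.1, -0.4, 0.3]
width: 0.625
grasp_force: 0.0
```

Emit:
{"fn": "play_rows", "kwargs": {"motion": [{"dp": [0,0,0],"yaw": -0.145,"gripper": 0.25},{"dp": [0,0,0],"yaw": -0.145,"gripper": 0.25},{"dp": [0,0,0],"yaw": -0.145,"gripper": 0.25},{"dp": [0,0,0],"yaw": -0.145,"gripper": 0.25},{"dp": [0,0,0],"yaw": -0.145,"gripper": 0.25},{"dp": [0,0,0],"yaw": -0.145,"gripper": 0.25},{"dp": [0,0,0],"yaw": -0.145,"gripper": 0.25},{"dp": [0,0,0],"yaw": 0,"gripper": 0.25}]}}

```text
time_s: 52.2
tool_pos: [648.7, 55.0, 122.3]
tool_rot: [-0.689, 0.725, 0.0, -0.0]
force: [-0.1, 0.1, -0.3]
width: 0.626
grasp_force: 0.0
```

Emit:
{"fn": "play_rows", "kwargs": {"motion": [{"dp": [0,0,0],"yaw": 0,"gripper": -1},{"dp": [0,0,0],"yaw": 0,"gripper": -1},{"dp": [0,0,0],"yaw": 0,"gripper": -1},{"dp": [0,0,0],"yaw": 0,"gripper": -1},{"dp": [0,0,0],"yaw": 0,"gripper": -1},{"dp": [0,0,0],"yaw": 0,"gripper": -1}], "grip_force": 45}}

```text
time_s: 52.8
tool_pos: [648.6, 55.3, 122.7]
tool_rot: [-0.688, 0.726, 0.0, -0.0]
force: [-2.0, -0.8, 2.3]
width: 0.417
grasp_force: 45.0
```

Emit:
{"fn": "play_rows", "kwargs": {"motion": [{"dp": [0,0,0.00018],"yaw": 0.145,"gripper": -1},{"dp": [0,0,0.00018],"yaw": 0.145,"gripper": -1},{"dp": [0,0,0.00018],"yaw": 0.145,"gripper": -1},{"dp": [0,0,0.00018],"yaw": 0.145,"gripper": -1},{"dp": [0,0,0.00018],"yaw": 0.145,"gripper": -1},{"dp": [0,0,0.00018],"yaw": 0.145,"gripper": -1},{"dp": [0,0,0.00018],"yaw": 0.145,"gripper": -1},{"dp": [0,0,0.00018],"yaw": 0.145,"gripper": -1}]}}

```text
time_s: 53.6
tool_pos: [648.4, 55.5, 121.2]
tool_rot: [-0.175, 0.985, 0.0, -0.0]
force: [-3.1, 0.2, 0.8]
width: 0.419
grasp_force: 45.0
```

Emit:
{"fn": "play_rows", "kwargs": {"motion": [{"dp": [0,0,0.00018],"yaw": 0.145,"gripper": -1},{"dp": [0,0,0.00018],"yaw": 0.145,"gripper": -1},{"dp": [0,0,0.00018],"yaw": 0.145,"gripper": -1},{"dp": [0,0,0.00018],"yaw": 0.145,"gripper": -1},{"dp": [0,0,0.00018],"yaw": 0.145,"gripper": -1},{"dp": [0,0,0.00018],"yaw": 0.145,"gripper": -1},{"dp": [0,0,0.00018],"yaw": 0.145,"gripper": -1},{"dp": [0,0,0.00018],"yaw": 0.145,"gripper": -1}]}}

```text
time_s: 54.4
tool_pos: [648.7, 55.9, 120.1]
tool_rot: [0.393, 0.919, 0.0, 0.0]
force: [-2.5, 1.5, 4.2]
width: 0.421
grasp_force: 45.0
```

Emit:
{"fn": "play_rows", "kwargs": {"motion": [{"dp": [0,0,0.00018],"yaw": 0.145,"gripper": -1},{"dp": [0,0,0.00018],"yaw": 0.145,"gripper": -1},{"dp": [0,0,0.00018],"yaw": 0.145,"gripper": -1},{"dp": [0,0,0.00018],"yaw": 0.145,"gripper": -1},{"dp": [0,0,0.00018],"yaw": 0.145,"gripper": -1},{"dp": [0,0,0.00018],"yaw": 0.145,"gripper": -1},{"dp": [0,0,0.00018],"yaw": 0.145,"gripper": -1},{"dp": [0,0,0.00018],"yaw": 0.145,"gripper": -1}]}}

```text
time_s: 55.2
tool_pos: [650.3, 58.8, 119.5]
tool_rot: [0.832, 0.555, 0.003, -0.0]
force: [3.9, 2.5, 6.1]
width: 0.42
grasp_force: 45.0
```

```bash
python3 -c "
from h import *
go(648,55.5,122); s=st(); print(s['ft_torque'],s['joint_positions'].round(2),s['joint_torque'].round(2))"
```

```text
t 55.2 pos [650.3  58.8 119.5] phi 67.4 w 39.5 F [3.9 2.5 6.1] grip 45.0 j7 -0.73
yaw 0 dp [-3.9 -0.8 -2.5]
[ 0.49399615 -1.00215828  0.82660767] [ 0.15  0.59 -0.4   1.61  0.26  0.98 -0.73] [  6.95 -89.78  -7.87 -33.83   0.23   1.88   3.41]
```

The wrist torque rose to 0.83 N·m a bit earlier than expected, so the knob may be tight or stuck. I release, step aside, and measure the knob height and the rack flatness.

Emit:
{"fn": "play_rows", "kwargs": {"motion": [{"dp": [0,0,0],"yaw": 0,"gripper": -1},{"dp": [0,0,0],"yaw": 0,"gripper": 0.25},{"dp": [0,0,0],"yaw": 0,"gripper": 0.25},{"dp": [0,0,0],"yaw": 0,"gripper": 0.25},{"dp": [0,0,0],"yaw": 0,"gripper": 0.25},{"dp": [0,0,-0.03],"yaw": 0,"gripper": 0.25},{"dp": [0,0,-0.04],"yaw": 0,"gripper": 0.25},{"dp": [0,0,-0.04],"yaw": 0,"gripper": 0.25}]}}

```text
time_s: 56.0
tool_pos: [648.3, 55.1, 229.3]
tool_rot: [0.831, 0.556, -0.0, -0.0]
force: [-0.3, -0.2, 0.7]
width: 0.625
grasp_force: 0.0
```

Emit:
{"fn": "play_rows", "kwargs": {"motion": [{"dp": [-0.04,0.017,0],"yaw": 0,"gripper": 0.25},{"dp": [-0.04,0.017,0],"yaw": 0,"gripper": 0.25},{"dp": [-0.04,0.017,0],"yaw": 0,"gripper": 0.25},{"dp": [-0.04,0.017,0],"yaw": 0,"gripper": 0.25},{"dp": [0,0,0],"yaw": 0,"gripper": 0.25}]}}

```text
time_s: 56.5
tool_pos: [649.6, -126.2, 227.7]
tool_rot: [0.834, 0.552, -0.001, 0.001]
force: [-0.5, -0.0, -0.8]
width: 0.626
grasp_force: 0.0
```

```bash
cat > knob.py <<'E'
from h import *
np.set_printoptions(precision=1,suppress=True)
go(648.5,55.3,119)
for n in('side','top'):
    d=cap(n,n+'_k.png'); P=d['P'];H=d['hsv'];Z=P[...,2]
    km=(H[...,2]<75)&(Z>100)&(Z<165)&(np.hypot(P[...,0]-648,P[...,1]-55)<24)
    for c,a,m in blobs(km,25): print(n,'knob',c,a,P[m].mean(0),np.percentile(Z[m],[50,75,90,98]))
    b=(H[...,0]>100)&(H[...,0]<130)&(H[...,1]>120)&(H[...,2]>40)
    s=P[...,:2]-O;X=s@SX;Y=s@SY
    for y0,y1 in((99,110),(-109,-99)):
        for x0 in (12,40,70,100,125):
            k=b&(X>x0)&(X<x0+15)&(Y>y0)&(Y<y1)&(Z>40)
            if k.sum()>3: print('  wall',y0,x0,k.sum(),np.median(Z[k]).round(1))
E
python3 knob.py; python3 -c "
from h import *
walls(*trail_yaw()); report()"
```

```text
t 56.5 pos [ 649.6 -126.2  227.7] phi 67.1 w 58.8 F [-0.5 -0.  -0.8] grip 0.0 j7 -0.4
yaw 0 dp [166.7 -71.7 108.7]
side knob [207.2 272.1] 276 [644.   62.2 130.3] [132.6 133.7 134.7 135.8]
  wall 99 12 32 55.3
  wall 99 40 36 55.9
  wall 99 70 38 55.8
  wall 99 100 42 56.2
  wall 99 125 44 56.0
  wall -109 12 5 56.5
  wall -109 40 26 54.9
  wall -109 70 29 55.5
  wall -109 100 30 56.1
  wall -109 125 30 55.9
top knob [176.8 154.2] 58 [645.8  66.3 134. ] [133.8 135.2 136.1 136.9]
  wall 99 70 27 57.0
  wall 99 100 26 56.1
  wall 99 125 24 56.7
  wall -109 70 24 56.0
  wall -109 100 21 56.1
  wall -109 125 22 56.6
trail wall: x at y=0 65.0 yaw -0.51 resid 2.19
white [150.49009901 170.11881188] 202 [108.8 -64.5] 93.55027312056768
white [122.74528302 186.45283019] 106 [177.2 -17.5] 82.2290546803227
t 56.6 pos [ 650.3 -118.1  228.1] phi 67.5 w 58.9 F [-0.5  1.  -1. ] grip 0.0 j7 -0.4
yaw 0 dp [-139.3 -646.1  228.1]
tcp in sampler [-146.8 -127.9]
cap [254.2 302.1] [51.8  3.2] 90.5
cap [273.2 338.3] [118.6  63.3] 92.1
white [251.58823529 270.96078431] 51 [-25.9 -28.3] 81.27393883880555
white [195.38461538 278.48717949] 39 [  36.5 -132.1] 101.85228711042659
white [213.06451613 283.03225806] 31 [ 35.2 -92.8] 98.15384536150756
white [212.30232558 320.22591362] 301 [113.7 -64.1] 92.67060096474266
white [223.09411765 361.9       ] 170 [183.8 -16.1] 81.91359223423643
```

The rack is flat (walls at 56 mm all round). The knob top is at about 134 mm, which matches roughly 19.8 rad. I regrip firmly to confirm it's tight.

Emit:
{"fn": "play_rows", "kwargs": {"motion": [{"dp": [0.04,-0.017,0],"yaw": 0,"gripper": 0.25},{"dp": [0.04,-0.017,0],"yaw": 0,"gripper": 0.25},{"dp": [0.04,-0.017,0],"yaw": 0,"gripper": 0.25},{"dp": [0.04,-0.017,0],"yaw": 0,"gripper": 0.25},{"dp": [0,0,0],"yaw": 0,"gripper": 0.25},{"dp": [0,0,0],"yaw": 0,"gripper": 0.25},{"dp": [0,0,0.04],"yaw": 0,"gripper": 0.25},{"dp": [0,0,0.04],"yaw": 0,"gripper": 0.25}]}}

```text
time_s: 57.5
tool_pos: [649.3, 54.3, 148.1]
tool_rot: [0.832, 0.555, 0.001, 0.001]
force: [1.2, -0.2, -0.1]
width: 0.623
grasp_force: 0.0
```

Emit:
{"fn": "play_rows", "kwargs": {"motion": [{"dp": [0,0,0.032],"yaw": 0,"gripper": 0.25},{"dp": [0,0,0],"yaw": 0,"gripper": -1},{"dp": [0,0,0],"yaw": 0,"gripper": -1},{"dp": [0,0,0],"yaw": 0,"gripper": -1},{"dp": [0,0,0],"yaw": 0,"gripper": -1},{"dp": [0,0,0],"yaw": 0,"gripper": -1},{"dp": [0,0,0],"yaw": 0,"gripper": -1},{"dp": [0,0,0],"yaw": 0,"gripper": -1}], "grip_force": 60}}

```text
time_s: 58.3
tool_pos: [648.7, 55.0, 116.6]
tool_rot: [0.831, 0.556, -0.0, 0.0]
force: [-4.7, -2.6, 5.8]
width: 0.418
grasp_force: 60.0
```

```bash
python3 -c "
from h import *
go(648.5,55.3,119); print(st()['ft_torque'])"
```

```text
t 58.3 pos [648.7  55.  116.6] phi 67.5 w 39.3 F [-4.7 -2.6  5.8] grip 60.0 j7 -0.73
yaw 0 dp [ 0.2 -0.3 -2.4]
[-0.77749195  1.02428365  0.0222251 ]
```

Emit:
{"fn": "play_rows", "kwargs": {"motion": [{"dp": [0,0,0],"yaw": 0.07,"gripper": -1},{"dp": [0,0,0],"yaw": 0.07,"gripper": -1},{"dp": [0,0,0],"yaw": 0.07,"gripper": -1},{"dp": [0,0,0],"yaw": 0,"gripper": -1}]}}

```text
time_s: 58.7
tool_pos: [648.6, 55.1, 116.4]
tool_rot: [0.886, 0.464, -0.0, 0.0]
force: [-4.1, -2.9, 2.9]
width: 0.416
grasp_force: 60.0
```

```bash
python3 -c "
from h import *
go(648.5,55.3,119); print(st()['ft_torque'])"
```

```text
t 58.7 pos [648.6  55.1 116.4] phi 55.4 w 39.1 F [-4.1 -2.9  2.9] grip 60.0 j7 -0.91
yaw 0 dp [ 0.2 -0.2 -2.6]
[-0.78014727  1.06317224  0.04342664]
```

It still turned freely (0.04 N·m), so the earlier torque was probably the momentary grip slip. I keep turning and watch the torque.

Emit:
{"fn": "play_rows", "kwargs": {"motion": [{"dp": [0,0,0.00013],"yaw": 0.1,"gripper": -1},{"dp": [0,0,0.00013],"yaw": 0.1,"gripper": -1},{"dp": [0,0,0.00013],"yaw": 0.1,"gripper": -1},{"dp": [0,0,0.00013],"yaw": 0.1,"gripper": -1},{"dp": [0,0,0.00013],"yaw": 0.1,"gripper": -1},{"dp": [0,0,0],"yaw": 0,"gripper": -1}]}}

```text
time_s: 59.3
tool_pos: [648.5, 55.2, 115.9]
tool_rot: [0.973, 0.231, -0.0, 0.0]
force: [-5.2, -1.3, 6.9]
width: 0.413
grasp_force: 60.0
```

```bash
python3 -c "
from h import *
go(648.5,55.3,119); print(st()['ft_torque'])"
```

```text
t 59.3 pos [648.5  55.2 115.9] phi 26.7 w 38.8 F [-5.2 -1.3  6.9] grip 60.0 j7 -1.36
yaw 0 dp [ 0.  -0.  -3.1]
[-0.6984421   1.5397442   0.18648979]
```

Emit:
{"fn": "play_rows", "kwargs": {"motion": [{"dp": [0,0,0.00013],"yaw": 0.1,"gripper": -1},{"dp": [0,0,0.00013],"yaw": 0.1,"gripper": -1},{"dp": [0,0,0.00013],"yaw": 0.1,"gripper": -1},{"dp": [0,0,0.00013],"yaw": 0.1,"gripper": -1},{"dp": [0,0,0],"yaw": 0,"gripper": -1}]}}

```text
time_s: 59.8
tool_pos: [648.5, 55.4, 115.6]
tool_rot: [0.999, 0.033, -0.0, 0.0]
force: [-6.3, -1.6, 9.8]
width: 0.418
grasp_force: 60.0
```

```bash
python3 -c "
from h import *
go(648.5,55.3,119); print(st()['ft_torque'])"
```

```text
t 59.8 pos [648.5  55.4 115.6] phi 3.8 w 39.3 F [-6.3 -1.6  9.8] grip 60.0 j7 -1.71
yaw 0 dp [-0.   0.1 -3.4]
[-0.61200217  1.76337203  0.29212583]
```

Emit:
{"fn": "play_rows", "kwargs": {"motion": [{"dp": [0,0,0.0001],"yaw": 0.1,"gripper": -1},{"dp": [0,0,0.0001],"yaw": 0.1,"gripper": -1},{"dp": [0,0,0.0001],"yaw": 0.1,"gripper": -1},{"dp": [0,0,0],"yaw": 0,"gripper": -1}]}}

```text
time_s: 60.2
tool_pos: [648.5, 55.6, 115.3]
tool_rot: [0.993, -0.116, -0.0, 0.0]
force: [-7.4, -1.9, 8.9]
width: 0.419
grasp_force: 60.0
```

```bash
python3 -c "
from h import *
go(648.5,55.3,119); s=st();print(s['ft_torque'],s['joint_torque'][6])"
```

```text
t 60.2 pos [648.5  55.6 115.3] phi -13.3 w 39.4 F [-7.4 -1.9  8.9] grip 60.0 j7 -1.98
yaw 0 dp [ 0.1  0.3 -3.7]
[-0.65819225  1.95242263  1.48129042] -3.9752107858657837
```

Emit:
{"fn": "play_rows", "kwargs": {"motion": [{"dp": [0,0,0.0001],"yaw": 0.1,"gripper": -1},{"dp": [0,0,0.0001],"yaw": 0.1,"gripper": -1},{"dp": [0,0,0.0001],"yaw": 0.1,"gripper": -1},{"dp": [0,0,0],"yaw": 0,"gripper": -1}]}}

```text
time_s: 60.6
tool_pos: [651.4, 54.1, 115.7]
tool_rot: [0.965, -0.264, 0.003, -0.0]
force: [12.1, -7.4, 0.7]
width: 0.417
grasp_force: 60.0
```

```bash
python3 -c "
from h import *
go(648.5,55.3,119); s=st();print(s['ft_torque'],s['joint_torque'][6])"
```

```text
t 60.6 pos [651.4  54.1 115.7] phi -30.6 w 39.2 F [12.1 -7.4  0.7] grip 60.0 j7 -2.24
yaw 0 dp [-3.1  0.4 -3.3]
[-1.87667917 -2.86248463  1.23278864] -3.69839183986187
```

Now it is stiff: the torque hit 1.48 N·m and then the grip slipped. I regrip once to verify.

Emit:
{"fn": "play_rows", "kwargs": {"motion": [{"dp": [0,0,0],"yaw": 0,"gripper": 0.25},{"dp": [0,0,0],"yaw": 0,"gripper": 0.25},{"dp": [0,0,0],"yaw": 0,"gripper": 0.25},{"dp": [0,0,0],"yaw": -0.14,"gripper": 0.25},{"dp": [0,0,0],"yaw": -0.14,"gripper": 0.25},{"dp": [0,0,0],"yaw": -0.14,"gripper": 0.25},{"dp": [0,0,0],"yaw": -0.14,"gripper": 0.25},{"dp": [0,0,0],"yaw": 0,"gripper": 0.25}]}}

```text
time_s: 61.4
tool_pos: [648.6, 55.3, 114.4]
tool_rot: [1.0, 0.016, -0.0, -0.0]
force: [0.2, 0.3, 0.9]
width: 0.627
grasp_force: 0.0
```

Emit:
{"fn": "play_rows", "kwargs": {"motion": [{"dp": [0,0,0],"yaw": 0,"gripper": -1},{"dp": [0,0,0],"yaw": 0,"gripper": -1},{"dp": [0,0,0],"yaw": 0,"gripper": -1},{"dp": [0,0,0],"yaw": 0,"gripper": -1},{"dp": [0,0,0],"yaw": 0,"gripper": -1},{"dp": [0,0,0],"yaw": 0,"gripper": -1},{"dp": [0,0,0],"yaw": 0.08,"gripper": -1},{"dp": [0,0,0],"yaw": 0,"gripper": -1}]}}

```text
time_s: 62.2
tool_pos: [648.6, 55.5, 114.4]
tool_rot: [1.0, -0.026, -0.0, -0.0]
force: [0.7, 1.9, -0.9]
width: 0.416
grasp_force: 60.0
```

```bash
python3 -c "
from h import *
go(648.5,55.3,119); s=st();print(s['ft_torque'],s['joint_torque'][6])"
```

```text
t 62.2 pos [648.6  55.5 114.4] phi -3.0 w 39.1 F [ 0.7  1.9 -0.9] grip 60.0 j7 -1.82
yaw 0 dp [-0.1  0.2 -4.6]
[ 0.46385563 -0.05040597  0.01468444] -1.9246838986873627
```

Emit:
{"fn": "play_rows", "kwargs": {"motion": [{"dp": [0,0,0],"yaw": 0.08,"gripper": -1},{"dp": [0,0,0],"yaw": 0,"gripper": -1}]}}

```text
time_s: 62.4
tool_pos: [648.7, 55.5, 114.4]
tool_rot: [0.998, -0.065, -0.0, -0.0]
force: [0.2, 3.3, -1.6]
width: 0.417
grasp_force: 60.0
```

```bash
python3 -c "
from h import *
go(648.5,55.3,119); s=st();print(s['ft_torque'],s['joint_torque'][6])"
```

```text
t 62.4 pos [648.7  55.5 114.4] phi -7.5 w 39.2 F [ 0.2  3.3 -1.6] grip 60.0 j7 -1.89
yaw 0 dp [-0.1  0.3 -4.6]
[ 0.52572856 -0.10887634  0.01129636] -1.9657129794359207
```

Emit:
{"fn": "play_rows", "kwargs": {"motion": [{"dp": [0,0,0.0001],"yaw": 0.08,"gripper": -1},{"dp": [0,0,0.0001],"yaw": 0.08,"gripper": -1},{"dp": [0,0,0],"yaw": 0,"gripper": -1}]}}

```text
time_s: 62.7
tool_pos: [648.7, 55.5, 114.3]
tool_rot: [0.99, -0.144, 0.0, 0.0]
force: [1.1, 2.7, -1.9]
width: 0.42
grasp_force: 60.0
```

```bash
cat > q.py <<'E'
from h import *
s=st(); print(round(s['time_s'],2),s['tool_pos'].round(1),round(np.degrees(phi()[0]),1),'F',s['force'].round(1),'T',s['ft_torque'].round(2),'j7',s['joint_positions'][6].round(2),'t7',s['joint_torque'][6].round(2))
E
python3 q.py
```

```text
62.7 [648.7  55.5 114.3] -16.6 F [ 1.1  2.7 -1.9] T [ 0.58 -0.13  0.06] j7 -2.03 t7 -2.25
```

Emit:
{"fn": "play_rows", "kwargs": {"motion": [{"dp": [0,0,0.0001],"yaw": 0.08,"gripper": -1},{"dp": [0,0,0.0001],"yaw": 0.08,"gripper": -1},{"dp": [0,0,0],"yaw": 0,"gripper": -1}]}}

```text
time_s: 63.0
tool_pos: [648.7, 55.5, 114.1]
tool_rot: [0.975, -0.222, 0.0, 0.0]
force: [0.1, 1.7, -1.3]
width: 0.414
grasp_force: 60.0
```

```bash
python3 q.py
```

```text
63.0 [648.7  55.5 114.1] -25.7 F [ 0.1  1.7 -1.3] T [ 0.65 -0.11  0.09] j7 -2.17 t7 -2.28
```

Emit:
{"fn": "play_rows", "kwargs": {"motion": [{"dp": [0,0,0.0001],"yaw": 0.08,"gripper": -1},{"dp": [0,0,0.0001],"yaw": 0.08,"gripper": -1},{"dp": [0,0,0],"yaw": 0,"gripper": -1}]}}

```text
time_s: 63.3
tool_pos: [648.7, 55.4, 114.0]
tool_rot: [0.954, -0.299, 0.0, -0.0]
force: [0.6, 2.9, 0.9]
width: 0.419
grasp_force: 60.0
```

```bash
python3 q.py
```

```text
63.3 [648.7  55.4 114. ] -34.8 F [0.6 2.9 0.9] T [ 0.69 -0.11  0.1 ] j7 -2.31 t7 -2.31
```

Emit:
{"fn": "play_rows", "kwargs": {"motion": [{"dp": [0,0,0],"yaw": 0,"gripper": 0.25},{"dp": [0,0,0],"yaw": 0,"gripper": 0.25},{"dp": [0,0,0],"yaw": 0,"gripper": 0.25},{"dp": [0,0,0],"yaw": 0,"gripper": 0.25},{"dp": [0,0,-0.04],"yaw": 0,"gripper": 0.25},{"dp": [0,0,-0.04],"yaw": 0,"gripper": 0.25},{"dp": [0,0,-0.035],"yaw": 0,"gripper": 0.25}]}}

```text
time_s: 64.0
tool_pos: [648.7, 55.1, 230.9]
tool_rot: [0.954, -0.301, 0.0, -0.0]
force: [0.8, 0.4, 0.5]
width: 0.624
grasp_force: 0.0
```

Emit:
{"fn": "play_rows", "kwargs": {"motion": [{"dp": [0.02,0.035,0],"yaw": -0.14,"gripper": 0.25},{"dp": [0.02,0.035,0],"yaw": -0.14,"gripper": 0.25},{"dp": [0.02,0.035,0],"yaw": -0.14,"gripper": 0.25},{"dp": [0.02,0.035,0],"yaw": -0.14,"gripper": 0.25},{"dp": [0.02,0.035,0],"yaw": -0.14,"gripper": 0.25},{"dp": [0,0,0],"yaw": 0,"gripper": 0.25}]}}

```text
time_s: 64.6
tool_pos: [685.9, -145.5, 228.1]
tool_rot: [0.999, 0.045, -0.0, 0.001]
force: [-0.9, 0.4, -1.2]
width: 0.625
grasp_force: 0.0
```

```bash
cat > knob2.py <<'E'
from h import *
np.set_printoptions(precision=1,suppress=True)
exec(open('q.py').read().split('\n',1)[1])
for n in ('side','top'):
    d=cap(n,n+'_k2.png'); P=d['P'];H=d['hsv'];Z=P[...,2]
    r=np.hypot(P[...,0]-648.5,P[...,1]-55.3)
    m=(r<14)&(Z>118)&(Z<150)
    print(n,'ztop',m.sum(),np.median(Z[m]),np.percentile(Z[m],[10,25,75,90]))
    # projected top disc, index line = brighter pixels
    w=(r<21)&(Z>118)&(Z<150)&(H[...,2]>95)
    for c,a,mm in blobs(w,3): 
        q=np.array([ray(d,u,v,134) for v,u in zip(*np.nonzero(mm))])[:,:2]
        print('  idx',c,a,(q.mean(0)-[648.5,55.3]))
    if n=='top': print(H[147:162,170:192,2])
E
python3 knob2.py; python3 -c "
import cv2; a=cv2.cvtColor(cv2.imread('pics/top0.png'),cv2.COLOR_BGR2HSV); print(a[143:162,170:192,2])"
```

```text
64.6 [ 685.9 -145.5  228.1] 5.1 F [-0.9  0.4 -1.2] T [ 0.  0. -0.] j7 -1.34 t7 5.48
side ztop 122 133.540555383862 [131.9 132.8 134.5 135.2]
  idx [200.  270.1] 31 [10.4  7. ]
top ztop 7 133.7175085565296 [132.9 133.3 134.2 134.9]
[[ 33  36  35  36  32  37  43  68  84  69  67  65  69  73  75  77  78  79
   79  81  86  89]
 [ 35  32  34  33  32  28  34  56  65  63  63  71  74  72  75  80  79  78
   85  82  85  87]
 [ 39  39  34  36  36  29  32  41  51  61  66  67  73  74  75  78  80  83
   85  84  85  89]
 [ 34  35  32  36  26  32  34  44  54  60  68  69  67  75  78  77  83  80
   83  87  88  88]
 [ 38  40  41  36  30  26  37  47  55  65  70  72  75  74  80  78  81  84
   82  86  89  88]
 [102 102  91  64  35  29  36  52  54  69  69  70  72  75  79  83  82  82
   84  86  87  87]
 [175 174 158 112  59  38  43  50  66  69  67  72  76  76  80  81  83  86
   84  87  90  88]
 [190 193 174 127  64  39  43  58  64  65  68  73  74  79  80  83  84  84
   86  89  89  90]
 [171 180 166 122  65  41  51  60  67  66  70  72  76  76  81  82  82  87
   88  87  86  85]
 [166 170 156 122  79  49  48  6
[... 1594 characters left out ...]
8  30  30  31  30  27  21  19
   27  78 135 161]
 [156 127  67  35  35  33  30  27  28  35  31  29  32  28  26  24  24  15
   31  78 122 146]
 [164 143  97  53  31  29  28  27  29  28  34  36  30  25  24  22  18  19
   43  94 128 147]
 [182 174 141  87  46  30  31  25  26  34  28  29  27  18  22  14  19  23
   68 118 143 150]
 [192 185 162 120  75  39  28  26  25  26  23  23  24  20  15  12  17  45
  101 157 159 138]
 [194 189 181 158 127  88  55  32  25  25  20  17  16  20  20  27  51  90
  146 180 174 149]
 [192 190 189 185 171 149 108  68  45  30  28  24  27  26  48  66 110 149
  183 196 178 160]
 [192 191 191 191 187 178 160 132 105  92  78  85  92  99 119 143 173 196
  211 202 180 165]]
```

Emit:
{"fn": "play_rows", "kwargs": {"motion": [{"dp": [-0.0358,0.0144,0],"yaw": 0,"gripper": 0.25},{"dp": [-0.0358,0.0144,0],"yaw": 0,"gripper": 0.25},{"dp": [-0.0358,0.0144,0],"yaw": 0,"gripper": 0.25},{"dp": [-0.0358,0.0144,0],"yaw": 0,"gripper": 0.25},{"dp": [-0.0358,0.0144,0],"yaw": 0,"gripper": 0.25},{"dp": [-0.0358,0.0144,0],"yaw": 0,"gripper": 0.25},{"dp": [0,0,0],"yaw": 0,"gripper": 0.25}]}}

```text
time_s: 65.4
tool_pos: [475.8, -245.6, 229.5]
tool_rot: [0.999, 0.042, -0.0, 0.0]
force: [0.4, -1.0, -0.2]
width: 0.627
grasp_force: 0.0
```

```bash
cat > knob3.py <<'E'
from h import *
np.set_printoptions(precision=1,suppress=True,linewidth=150)
d=cap('top','top_k3.png'); P=d['P'];H=d['hsv'];Z=P[...,2]
zs=[]
for _ in range(6):
    d2=cap('top'); Z2=d2['P'][...,2]; r=np.hypot(d2['P'][...,0]-648.5,d2['P'][...,1]-55.3)
    m=(r<15)&(Z2>118)&(Z2<150); zs.append(np.median(Z2[m]))
    wl=(d2['hsv'][...,0]>100)&(d2['hsv'][...,0]<130)&(d2['hsv'][...,1]>120)&(abs(Z2-56)<8)
print('knob top z',np.array(zs),m.sum(),'rack wall z',np.median(Z2[wl&(d2['P'][...,1]>20)&(d2['P'][...,1]<240)&(d2['P'][...,0]>380)&(d2['P'][...,0]<700)]))
K=d['K']; 
c=K@(d['R']@np.array([648.5,55.3,134])+d['t']); print('centre px',c[:2]/c[2])
u0,v0=np.round(c[:2]/c[2]).astype(int)
print(u0,v0); print(H[v0-10:v0+11,u0-10:u0+11,2])
E
python3 knob3.py
```

```text
knob top z [134.3 134.2 134.2 134.1 134.3 134. ] 124 rack wall z 55.14776755367794
centre px [181.4 153.1]
181 153
[[ 33  30  36  34  36  33  25  37  35  83 156 209 223 225 227 225 227 226 225 227 221]
 [ 33  37  38  32  36  32  36  37  41  78 152 201 212 218 226 226 226 227 226 225 217]
 [ 37  34  33  36  37  36  33  39  42  68 120 153 160 181 205 217 223 226 226 226 214]
 [ 32  34  33  36  33  42  59  80  69  52  69  84  84 107 132 161 197 219 225 224 205]
 [ 36  35  32  33  36  50  95 130 126  81  47  35  43  51  59  95 148 192 218 219 199]
 [ 34  36  34  30  26  40 100 158 172 119  59  31  35  30  35  43  84 133 181 205 187]
 [ 33  29  34  26  26  35  72 138 165 137  73  30  32  32  29  28  42  73 126 174 174]
 [ 37  35  31  29  28  31  57 120 170 164 103  49  35  25  33  27  28  38  90 148 157]
 [ 39  42  31  27  33  34  43  83 134 145 110  55  33  28  33  33  31  29  50  89 108]
 [106  90  66  43  32  29  32  55  99 123 103  54  30  30  30  37  28  29  33  45  90]
 [175 157 112  54  29  27  36  30  60  75  60  40  35  34  28  31  32  36  20  36  89]
 [191 171 127  67  34  34  34  31  36  36  34  34  35  34  34  33  30  35  19  31  78]
 [182 166 124  68  30  32  29  32  31  31  29  29  31  31  33  31  31  28  18  29  68]
 [169 153 118  79  39  28  30  33  26  32  38  34  35  31  29  37  30  24  20  20  74]
 [203 194 170 119  68  30  30  34  34  34  35  30  32  34  36  33  21  23  20  21  69]
 [217 211 200 164 108  51  28  31  34  29  28  35  32  35  29  27  19  14  13  22  61]
 [216 217 212 191 147  86  43  29  32  36  33  32  33  30  30  22  14  17  18  29  78]
 [218 218 218 208 186 137  87  51  32  34  29  30  22  30  26  18  18  30  43  67 102]
 [209 211 215 213 207 184 144 106  63  26  25  22  24  24  25  26  52  86 112 116 135]
 [174 183 190 196 192 192 180 148 101  59  32  21  19  26  45  74 115 158 175 163 175]
 [162 141 128 129 128 129 135 127 106  86  63  47  43  56  82 116 155 184 182 169 183]]
```

```bash
python3 -c "
import cv2,numpy as np
np.set_printoptions(linewidth=150)
for f in ('side12','side_k','side_k2'):
    a=cv2.cvtColor(cv2.imread('pics/'+f+'.png'),cv2.COLOR_BGR2HSV)[...,2]; print(f); print(a[255:276,194:216])
"; python3 - <<'E'
import cv2
E
```

```text
side12
[[ 59  59  52  55  55  56  54  56  58  80 113 111  83  56  53  57  67  70  71  73  63  57]
 [ 58  61  54  55  55  53  53  50  65 113 157 147 105  64  45  54  56  59  54  59  54  57]
 [ 58  58  56  56  53  53  51  48  70 131 177 165 110  68  47  50  46  53  55  52  57  53]
 [ 56  55  53  52  49  57  51  55  72 137 186 169 107  61  53  49  52  50  51  53  55  52]
 [ 53  53  54  57  51  50  50  53  79 140 186 164 108  60  53  54  51  49  47  56  54  53]
 [ 58  56  48  45  50  55  45  52  77 141 183 162 104  57  47  50  48  51  49  52  51  53]
 [ 55  54  50  47  51  51  51  55  76 129 163 140  88  56  52  51  52  46  52  46  56  51]
 [ 55  49  52  51  47  51  56  51  65  97 114  98  65  46  48  48  54  54  44  49  53  51]
 [ 53  54  53  55  44  48  58  50  51  63  68  64  58  54  48  53  49  52  45  46  51  57]
 [ 57  48  50  48  47  50  47  54  47  52  55  53  45  51  53  50  48  54  54  50  49  50]
 [ 52  50  48  53  50  52  46  48  54  53  49  50  54  52  53  50  45  51  44  53  51  48]
 [ 50  48  50  51  51  57  55  50  47  50  51  52  53  46  50  54  49  53  52  49  44  49]
 
[... 3957 characters left out ...]
6 104 103 105  95  77  61  56  48  54  51  48  53  54  49  54]
 [128 105  86  87 104 121 146 161 159 145 119  88  58  57  50  56  51  50  52  56  51  58]
 [182 161 128 122 145 156 169 180 169 146 113  83  56  51  49  59  53  55  51  52  53  51]
 [216 193 152 136 148 145 141 132 125 103  75  59  55  55  49  50  52  55  49  47  53  52]
 [222 201 153 112 106 100  88  73  70  61  55  51  54  58  53  46  56  52  55  52  47  53]
 [222 208 158  99  67  62  56  51  53  54  53  51  58  49  50  50  50  57  52  50  47  49]
 [224 213 168 106  60  49  51  51  51  50  51  49  51  52  58  53  58  46  49  46  50  45]
 [222 218 181 122  73  52  52  51  50  52  46  54  54  51  55  54  47  48  54  51  53  53]]
```

The index line sits at exactly the same place after two further firm turns, so the knob turns no farther. The rack is flat and the gripper is clear, so I hand in.

```bash
python3 -c "
from h import *
report(); print(order.close_job())"
```

```text
t 65.8 pos [ 480.  -243.1  228.7] phi 5.2 w 59.0 F [0.6 0.1 0.7] grip 0.0 j7 -1.08
yaw 0 dp [-456.1 -285.4  228.7]
tcp in sampler [-288.8   28.4]
cap [254.1 302.1] [52.   3.3] 90.4
cap [273.2 338.3] [118.6  63.3] 92.3
white [251.83333333 271.16666667] 54 [-25.6 -27.6] 81.14625216296066
white [195.675 278.525] 40 [  36.2 -131.6] 101.43053531819673
white [213.0625  282.96875] 32 [ 35.2 -92.8] 98.30937591310467
white [212.35880399 320.2358804 ] 301 [113.8 -64. ] 92.80957393278844
white [223.13953488 361.90697674] 172 [183.8 -16. ] 82.00608979267612
the job is handed in; nothing more can be done
None
```

The job is handed in (no verdict was shown): both blue-capped samples stand upright in the rack with the standard in its cell, the rack lies flat in the tray, and the knob turns no farther. That it is tight rests on its index line not moving under two firm regrips and its height matching about 19.8 rad, because the wrist torque readings were inconsistent.

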